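# Put a coffee sample tin away in the latched sample case

### The arm

A 6-joint arm with a two-finger parallel gripper is mounted at the origin on the work surface. World frame = base frame: x ahead of the robot, y to its left, z up, the work surface at z = 0. Lengths are in m, angles in rad, forces in N, time in s.
With the tool pointing down it reaches from about 0.25 to 0.775 m from the base axis. Payload 4 kg.
Tool frame: the origin (TCP) lies midway between the tips of the shut fingers; the grasp point (between the pads) lies 19 mm behind it; z points along the fingers, x is the direction in which the jaws open and shut, and the axes are right-handed (so a half turn about z gives the same grasp; the last joint's range is limited). The gripper opens to 94 mm and grips with 3 to 60 N. Pads are 16 mm wide; open, the fingers measure 119 mm over their backs; the gripper's body (75 mm by 177 mm) begins 78 mm behind the grasp point.
Start: joints at [-1.224, 0.087, 1.371, -0, 1.684, -0.103], TCP at [0.239, -0.495, 0.175] pointing down, gripper open.
Joint ranges: [-3.1, 3.1], [-0.76, 2.03], [0.27, 2.55], [-1.08, 4.22], [0.17, 2.65], [-2.57, 2.57]. Speed limits (rad/s): [2.79, 2.79, 3.14, 3.14, 3.14, 3.14].

### API

Orientations are given as [roll, pitch, yaw] about the fixed x, y, z axes, in that order (R = Rz(yaw) Ry(pitch) Rx(roll)).
In Python, from bench import robot, eyes, close_job gives the robot as it stands.
- The arm moves only by the shell command python3 -m jog 'ROWS'. ROWS is JSON, a list of rows, each a list of 3 entries, a list of its own where there are three numbers: the turn, a rotation vector about the tool's x, y, z in degrees, then the shift along the tool's x, y, z in mm, then the closure, from -1 (fully open) to 1 (shut). In form: [[[wx, wy, wz], [x, y, z], claw], ...]. A call has 1 to 5 rows; each row is the pose to reach, as a shift and turn from the pose commanded when the call began, along the tool's axes at that moment; what a row does not reach only later rows make up. A row lasts 1/10 s, in which the tool goes at most 50 mm and 8.59 degrees, less where a joint would pass 70% of its speed; a pose out of reach is approached as far as the arm can. A call with a gripper value outside its range is refused whole. The fingers move at their own pace and stop on an object; the grip force is fixed at half the most. Time passes only in rows, so rows that repeat a pose let the fingers close. It gives the time, the measured TCP pose, the force and the opening at its end, in the units of the state.
- robot.get_obs(): the state, without advancing time (a new reading comes with each control period).
- eyes.snapshot(name): name is "side" or "top" or "wrist"; returns (picture, depth): 420x560x3 uint8, red, green, blue; 420x560 float32, m along the optical axis (not along the pixel's ray), 0 where there is no reading.
- eyes.camera_params(name): a dict with "mtx" (3x3 intrinsics, pixels), "k1" (the pictures are not rectified: a ray, as slopes to the right and down, at radius r is drawn at 1 + k1 r^2 times it, then the intrinsics apply), "world_to_cam" (4x4, takes a point from world to camera coordinates). Camera axes: x right, y up, looking along -z (the intrinsics and any distortion apply to the point x, -y, -z); pixel columns grow to the right and rows downward; lengths in m; the calibration is good to about 2 mm. A picture is of the moment at which its call begins: read the wrist's pose just before it. camera_params takes no time and is no camera call; for the wrist camera it gives the pose at the moment of the call.
- close_job(): hands the job in, once; it reports no verdict.
The state is a dict: "time": time; "joint_positions": joint angles; "qvel": joint speeds; "joint_torque": joint torques, N m; "tool_pos": TCP position; "ee_rot": TCP orientation; "wrist_force": force on the tool from outside, world axes, zero at the start; "wrist_torque": the same for the moment, N m; "width": finger opening in m.
Only numpy, scipy, OpenCV 4.12 (cv2) and the standard library are available. Lean on these libraries where they do the work, as an engineer would, in place of code of your own. Each camera call takes 0.05 s, during which the arm holds its last target. There are 200 camera calls.

### The job

Put the blue-capped sample tin away in the sample case: swing the case's latch lever clear of the lid (it turns only one way, which differs from case to case, so feel for it) and open the lid right up. Stand the tin upright inside without knocking over the tin that is already there, shut the lid fully, and swing the lever straight back across the lid as it was. Leave the other things on the counter where they are.

Things in the scene. Friction and masses are not known exactly. Their poses are not given: they have to be found in the camera images.
- case: The sample case, fixed: grey tub with a blue lid. Outside 170 (x) by 220 (y) by 95 mm high, walls and floor 6 mm: inside 158 by 208 mm, 89 mm deep. Origin: centre of its underside; -x is its front, with the black latch housing (46 mm out from the wall, 56 mm wide, top at 105 mm); the lid's hinge is on the +x side; z up.
- case_floor (a point): Centre of the case's inner floor, 6 mm above the counter; axes as the case.
- lid (a joint): Angle of the lid (rad): 0 shut, grows as it opens upward about its hinge on the case's back rim, 1.57 upright, stop at 1.8. Blue plate 170 by 220 mm, 10 mm thick, 0.22 kg; shut, its top is 105.5 mm above the counter. Stiff hinge: it stays where it is left. While the lever lies across its front edge it cannot rise.
- lid_knob (a point): Centre of the lid's brass T-knob: a bar 30 mm long along the case's y and 20 mm thick, on a 14 mm dark stalk in the middle of the lid, its centre 30 mm above the lid's top; it turns with the lid.
- lid_hinge (a point): Middle of the lid's hinge line, at the lid's underside on the back rim, 95.5 mm above the counter. In the lid's own frame, centred here (-x towards the free edge, z out of the lid's top) the knob centre is at (-85, 0, 40) mm and the free edge at (-170, 0, 5) mm.
- lid_edge (a point): Middle of the lid's free (front) edge, at half its thickness.
- latch (a joint): Angle of the latch lever (rad) about its vertical pivot, counter-clockwise from above positive. 0: straight across the lid's front edge, latched (starts within 0.1). It clears the lid beyond about 1.3; limits -1.65 and 1.65, but a hidden stop blocks it at about 0.2 on one side, so it swings free only to positive or only to negative angles. Needs about 2 N at the post; stays where left.
- latch_grip (a point): Point in the middle of the lever's upright red post (16 mm across, 36 mm tall; it stands from 117.5 to 153.5 mm above the counter), this point 137.5 mm above the counter and 45 mm from the lever's pivot.
- latch_pivot (a point): On the lever's pivot axis at the lever's underside, 107.5 mm above the counter, 23 mm in front of the case's front wall. The steel lever bar is 16 mm wide and 10 mm thick and reaches 53 mm from here.
- tin_blue: Sealed round aluminium sample tin with a paper band and a blue cap: the one to put away; it stands among similar tins to the right of the case: 45 mm across, 64 mm tall (the cap is the top 14 mm), about 130 g. Origin: centre of its underside, z up.
- tin_inside: Sealed round aluminium sample tin with a paper band and a white cap, standing inside the case, off the middle to either side or near it: 45 mm across, 64 mm tall (the cap is the top 14 mm), about 130 g. Origin: centre of its underside, z up.
- tin_white: Sealed round aluminium sample tin with a paper band and a white cap, standing on the counter; leave it: 45 mm across, 64 mm tall (the cap is the top 14 mm), about 130 g. Origin: centre of its underside, z up.
- tin_brass: Sealed round aluminium sample tin with a paper band and a brass-coloured cap, standing on the counter; leave it: 45 mm across, 64 mm tall (the cap is the top 14 mm), about 130 g. Origin: centre of its underside, z up.
- bowl_a: White cupping bowl, 116 mm across, 55 mm high; leave it. Origin: centre of its underside.
- bowl_b: A second white cupping bowl of the same size; leave it.
- cup: Small white cup, 72 mm across, 50 mm high; leave it. Origin: centre of its underside.
- spoon: Steel cupping spoon, 170 mm long, lying on the counter; leave it.
Mind the look-alikes: they are no part of the job. What is shaped like the tin_blue but orange or turquoise is not meant.

How it is judged:
On the way, in this order (a step that is already met when the one before it is completed fails the run):
1. the latch lever is swung clear (more than 1.1 rad either way) with the lid still down (value of joint lid below 0.1 rad and (value of joint latch above 1.1 rad or value of joint latch below -1.1 rad)), for 0.1 s.
2. the lid is opened past 1.2 rad (value of joint lid above 1.2 rad), for 0.2 s.
3. the blue-capped tin stands upright on the case's floor and is let go (x of tin_blue in the frame of case between -0.075 and 0.075 m and y of tin_blue in the frame of case between -0.1 and 0.1 m and z of tin_blue in the frame of case between 0 and 0.014 m and angle between tin_blue's own z axis and vertical below 0.15 rad and contact force between the fingers and tin_blue below 0.3 N), for 0.2 s.
4. the lid is shut (below 0.04 rad) (value of joint lid below 0.04 rad), for 0.1 s.
At the end, for the whole second after the job is handed in: Both tins stand upright (within 0.15 rad) on the case's floor, at rest; the lid is shut (below 0.04 rad); the latch lever lies across the lid, within 0.35 rad of straight (x of tin_blue in the frame of case between -0.075 and 0.075 m and y of tin_blue in the frame of case between -0.1 and 0.1 m and z of tin_blue in the frame of case between 0 and 0.014 m and angle between each of tin_blue, tin_inside's own z axis and vertical below 0.15 rad and x of tin_inside in the frame of case between -0.075 and 0.075 m and y of tin_inside in the frame of case between -0.1 and 0.1 m and z of tin_inside in the frame of case between 0 and 0.014 m and value of joint lid below 0.04 rad and value of joint latch between -0.35 and 0.35 rad and linear speed of tin_blue below 0.02 m/s); the robot touches nothing.
It fails at once if another thing on the counter is shifted by more than 30 mm (distance of any of tin_white, tin_brass, bowl_a, bowl_b, cup, spoon from where it was at the start of the episode above 0.03 m).
It fails at once if the tin already in the case is knocked over (angle between tin_inside's own z axis and vertical above 0.6 rad).
It also fails if it takes over 72 s, if anything falls off the work surface, if the arm or the gripper's body presses on something with over 40 N, if the wrist force passes 120 N, or if a joint passes its speed limit or range.

## Working session

There is one attempt and no reset: what is moved stays moved. The work goes in short steps, Python scripts to look and compute and a shell command to move; the robot and the scene stay as the last step left them, time stands still between calls to the robot, and variables do not carry over. Pictures are saved under pics/ and viewed, about 8 in all and at most 12, crops included, and the job is handed in when it is done.

```bash
ls; mkdir -p pics
cat > h.py <<'E'
import numpy as np, cv2
from bench import robot, eyes
from scipy.spatial.transform import Rotation as R
def cloud(name):
    P=eyes.camera_params(name); im,d=eyes.snapshot(name)
    K=np.array(P["mtx"]); k1=P["k1"]; T=np.linalg.inv(np.array(P["world_to_cam"]))
    v,u=np.mgrid[0:d.shape[0],0:d.shape[1]]
    xd=(u-K[0,2])/K[0,0]; yd=(v-K[1,2])/K[1,1]; x,y=xd.copy(),yd.copy()
    for _ in range(8):
        s=1+k1*(x*x+y*y); x,y=xd/s,yd/s
    c=np.stack([x,-y,-np.ones_like(x)],-1)
    rays=c@T[:3,:3].T; o=T[:3,3]
    pts=o+rays*d[...,None]; pts[d==0]=np.nan
    return im,d,pts,rays,o
def onplane(rays,o,u,v,z):
    r=rays[int(round(v)),int(round(u))]; return o+r*(z-o[2])/r[2]
def save(n,im): cv2.imwrite("pics/"+n+".png",im[...,::-1])
def pix(name,p):
    P=eyes.camera_params(name);q=np.array(P["world_to_cam"])@np.r_[p,1];x,y=q[0]/-q[2],-q[1]/-q[2]
    s=1+P["k1"]*(x*x+y*y);K=np.array(P["mtx"]);return K[0,0]*x*s+K[0,2],K[1,1]*y*s+K[1,2]
E
python3 - <<'E'
from h import *
print(robot.get_obs())
a=cloud("top");b=cloud("side")
save("top",a[0]);save("side",b[0])
np.savez("c0.npz",ti=a[0],tp=a[2],tr=a[3],to=a[4],si=b[0],sp=b[2],sr=b[3],so=b[4])
E
```

```text
pics
{'time': 0.0, 'joint_positions': array([-1.22412570e+00,  8.79299960e-02,  1.37225321e+00, -4.50999814e-06,
        1.68357199e+00, -1.03139492e-01]), 'qvel': array([6.32954318e-05, 1.04649224e-03, 1.12555086e-03, 5.51043311e-04,
       3.38146522e-04, 4.02231812e-04]), 'joint_torque': array([-7.77727873e-04, -3.40186930e+01, -3.02426684e+01,  7.14186486e-02,
        3.29769740e-02, -1.60724262e-04]), 'tool_pos': array([ 0.23890322, -0.49472634,  0.17351843]), 'ee_rot': array([-3.14137446e+00,  2.15151518e-03, -1.12098647e+00]), 'wrist_force': array([ 0.19475589, -0.24984767, -0.18363053]), 'wrist_torque': array([0.05459512, 0.02101593, 0.02798856]), 'width': 0.09427528716099248}
```

View pics/top.png

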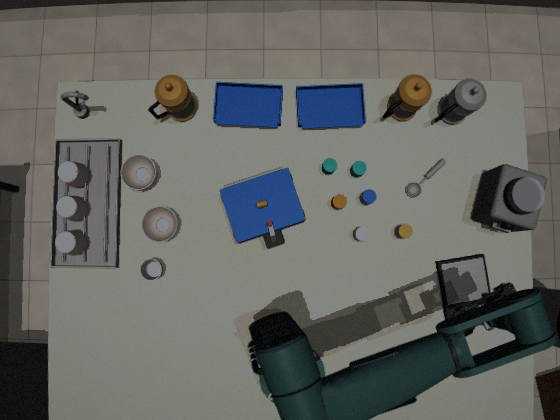

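View pics/side.png

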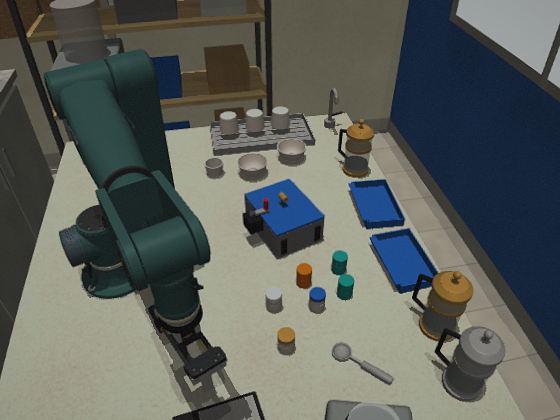

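The top view shows the case at (262,205), with its knob at (262,204), post at (270,224) and housing at (273,238). The blue tin is at (368,197), with orange (339,202), turquoise (358,169) and white (361,234) tins around it. The side view agrees.

Run:
```python
from h import *
c=np.load("c0.npz");ti,tp,tr,to=[c[k] for k in("ti","tp","tr","to")]
hsv=cv2.cvtColor(ti,cv2.COLOR_RGB2HSV)
def comp(mask,box,z,n):
    m=np.zeros(mask.shape,np.uint8);x0,y0,x1,y1=box;m[y0:y1,x0:x1]=mask[y0:y1,x0:x1]
    k,l,s,ce=cv2.connectedComponentsWithStats(m);i=1+np.argmax(s[1:,4])
    mm=l==i;p=np.nanmedian(tp[mm],0)
    print(n,s[i,4],ce[i].round(1),"ray",onplane(tr,to,*ce[i],z).round(4),"depth",p.round(4));return mm
H,S,V=hsv[...,0],hsv[...,1],hsv[...,2]
blue=(H>100)&(H<125)&(S>130)
m=comp(blue,(210,155,315,255),.1055,"lid")
u8=m.astype(np.uint8); u8=cv2.morphologyEx(u8,cv2.MORPH_CLOSE,np.ones((15,15)))
ct=max(cv2.findContours(u8,0,2)[0],key=cv2.contourArea)
pts=np.array([onplane(tr,to,*q[0],.1055)[:2] for q in ct],np.float32)
rc=cv2.minAreaRect(pts);print("lid rect",rc); print(cv2.boxPoints(rc).round(4))
comp((H<25)&(S>110)&(V>70),(250,195,275,212),.1455,"knob")
comp(((H<6)|(H>174))&(S>140),(255,215,285,235),.1535,"post")
comp(V<50,(255,225,292,250),.105,"housing")
comp(blue,(355,185,380,210),.064,"tin_blue")
for n,b,mk in(("orange",(328,190,349,212),(H<20)&(S>130)),("white",(350,222,372,245),(S<60)&(V>140)),("turq1",(347,157,369,180),(H>70)&(H<95)&(S>100)),("turq2",(320,155,340,178),(H>70)&(H<95)&(S>100)),("brass",(392,220,416,242),(H<30)&(S>110))):
    comp(mk,b,.064,n)
o=robot.get_obs();print(o["tool_pos"])
```

```text
lid 3906 [262.  204.6] ray [0.5306 0.089  0.1055] depth [0.531  0.0906 0.105 ]
lid rect ((0.5318178534507751, 0.08871190249919891), (0.17015516757965088, 0.219722718000412), 18.292678833007812)
[[ 0.4166  0.1663]
 [ 0.4855 -0.0423]
 [ 0.6471  0.0111]
 [ 0.5781  0.2197]]
knob 56 [261.6 203.4] ray [0.5326 0.0875 0.1455] depth [0.5321 0.0877 0.1427]
post 21 [269.1 223. ] ray [0.4732 0.0667 0.1535] depth [0.4731 0.0667 0.1544]
housing 245 [273.7 238. ] ray [0.4311 0.053  0.105 ] depth [0.4309 0.05   0.104 ]
tin_blue 152 [368.5 196.1] ray [ 0.562  -0.2396  0.064 ] depth [ 0.562  -0.2407  0.0634]
orange 172 [338.4 201.6] ray [ 0.5434 -0.1455  0.064 ] depth [ 0.5444 -0.1461  0.0627]
white 6 [358.  232.2] ray [ 0.4499 -0.2064  0.064 ] depth [ 0.4498 -0.2067  0.0644]
turq1 187 [357.8 168.5] ray [ 0.6472 -0.2098  0.064 ] depth [ 0.6501 -0.21    0.0624]
turq2 186 [328.8 165.7] ray [ 0.6568 -0.1188  0.064 ] depth [ 0.6578 -0.1187  0.0634]
brass 155 [404.5 230.8] ray [ 0.4522 -0.3538  0.064 ] depth [ 0.4524 -0.3525  0.0633]
[ 0.23893501 -0.49477874  0.17363777]
```

```bash
cat >> h.py <<'E'
C=np.array([.5318,.0887]);Y=np.deg2rad(18.3);E1=np.array([np.cos(Y),np.sin(Y)]);F1=np.array([-np.sin(Y),np.cos(Y)])
def W(x,y,z): return np.r_[C+x*E1+y*F1,z]          # case -> world
def down(yawdeg,tilt=0): # tool down with yaw; tilt(deg) about case y, + = as the lid opens
    return R.from_rotvec(np.deg2rad(tilt)*np.r_[F1,0])*R.from_euler("xyz",[np.pi,0,np.deg2rad(yawdeg)])
def rel(p,rot,p0=None,r0=None):
    o=robot.get_obs(); p0=o["tool_pos"] if p0 is None else p0; r0=R.from_euler("xyz",o["ee_rot"]) if r0 is None else r0
    return np.rad2deg((r0.inv()*rot).as_rotvec()).round(1), (1000*r0.inv().apply(p-p0)).round(0)
def path(pts): # list of (pos,rot): all relative to the present pose
    for p,r in pts: print(*rel(p,r))
E
python3 -m jog '[[[0,0,0],[-166,-187,0],0.45],[[0,0,0],[-166,-187,0],0.45],[[0,0,0],[-166,-187,0],0.45],[[0,0,0],[-166,-187,0],0.45],[[0,0,0],[-166,-187,0],0.45]]'
python3 -m jog '[[[0,0,0],[-166,-187,0],0.45],[[0,0,0],[-166,-187,0],0.45],[[0,0,0],[-166,-187,0],0.45],[[0,0,0],[-166,-187,0],0.45],[[0,0,0],[-166,-187,0],0.45]]'
python3 -m jog '[[[0,0,7.5],[-73,-81,0],0.45],[[0,0,7.5],[-73,-81,0],0.45],[[0,0,7.5],[-73,-81,0],0.45],[[0,0,7.5],[-73,-81,0],0.45]]'
python3 - <<'E'
from h import *
b=cloud("wrist");save("w1",b[0]);im=b[0]
hsv=cv2.cvtColor(im,cv2.COLOR_RGB2HSV);H,S,V=cv2.split(hsv)
m=((H<6)|(H>174))&(S>140)&(V>60);p=b[2][m];p=p[(p[:,2]>.15)&(p[:,2]<.16)]
print(len(p),p.mean(0) if len(p) else None, robot.get_obs()["tool_pos"],robot.get_obs()["width"])
E
```

```text
time: 0.6
tool_pos: [0.3354, -0.2625, 0.1742]
ee_rot: [-3.142, 0.001, -1.122]
wrist_force: [0.4, -0.0, 0.2]
width: 0.0574
time: 1.1
tool_pos: [0.4317, -0.0318, 0.1745]
ee_rot: [-3.142, -0.0, -1.121]
wrist_force: [0.7, -0.0, -0.1]
width: 0.026
time: 1.5
tool_pos: [0.4726, 0.0686, 0.1738]
ee_rot: [3.14, 0.0, -1.248]
wrist_force: [-0.0, -0.6, -0.4]
width: 0.0262
261 [0.47470505 0.06728446 0.15265421] [0.47231097 0.06704612 0.17401222] 0.025810316478689768
```

View pics/w1.png

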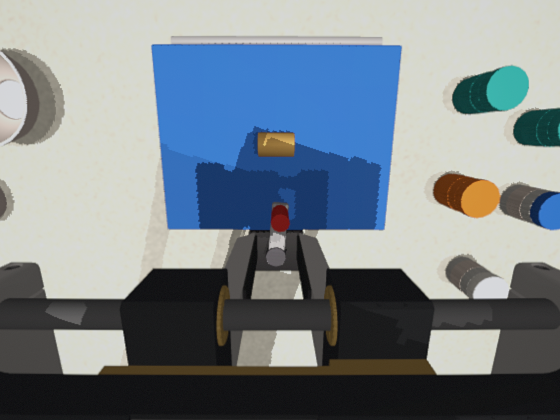

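The wrist view shows the post (280,215) between the fingers and the lever running to its pivot at (276,257), so the straddle is centred. I'll lower and feel for the free direction.

```bash
python3 -m jog '[[[0,0,0],[0,0,50],0.45],[[0,0,0],[0,0,50],0.45]]'
python3 -m jog '[[[0,0,0],[-6,0,0],0.45],[[0,0,0],[-12,0,0],0.45]]'
python3 -m jog '[[[0,0,0],[-5,0,0],0.45],[[0,0,0],[-5,0,0],0.45]]'
python3 -m jog '[[[0,0,0],[-3,0,0],0.45],[[0,0,0],[-3,0,0],0.45]]'
```

```text
time: 1.75
tool_pos: [0.4646, 0.0651, 0.1155]
ee_rot: [3.122, 0.005, -1.254]
wrist_force: [-0.1, 0.6, -1.7]
width: 0.0262
time: 1.95
tool_pos: [0.4708, 0.0779, 0.1278]
ee_rot: [-3.137, -0.001, -1.254]
wrist_force: [-0.1, 0.3, 0.7]
width: 0.0256
time: 2.15
tool_pos: [0.469, 0.0839, 0.1274]
ee_rot: [-3.137, -0.001, -1.251]
wrist_force: [-0.2, -0.3, 0.8]
width: 0.0255
time: 2.35
tool_pos: [0.4668, 0.0865, 0.1254]
ee_rot: [-3.14, -0.0, -1.251]
wrist_force: [0.8, 0.6, -0.1]
width: 0.0256
```

```bash
python3 -m jog '[[[0,0,0],[-4,0,0],0.45],[[0,0,0],[-4,0,0],0.45],[[0,0,0],[-4,0,0],0.45]]'
python3 - <<'E'
from h import *
b=cloud("wrist");im=b[0]
H,S,V=cv2.split(cv2.cvtColor(im,cv2.COLOR_RGB2HSV))
m=((H<6)|(H>174))&(S>140)&(V>60);p=b[2][m];p=p[(p[:,2]>.15)&(p[:,2]<.16)]
q=p.mean(0);pv=W(-.108,0,0);d=(q-pv)[:2]
o=robot.get_obs();print(len(p),q,"latch",np.arctan2(d@F1,d@E1),np.hypot(*d),o["tool_pos"],o["wrist_force"])
E
```

```text
time: 2.65
tool_pos: [0.4651, 0.09, 0.1246]
ee_rot: [3.141, -0.0, -1.252]
wrist_force: [0.2, 0.8, 0.2]
width: 0.0259
150 [0.47817555 0.06506618 0.15242598] latch -0.11229474413615524 0.049981540749773574 [0.46516814 0.08993336 0.12455955] [ 0.26771638  0.48678738 -0.19038945]
```

Run:
```python
from h import *
b=cloud("wrist");save("w2",b[0])
```

```text
(no output)
```

View pics/w2.png

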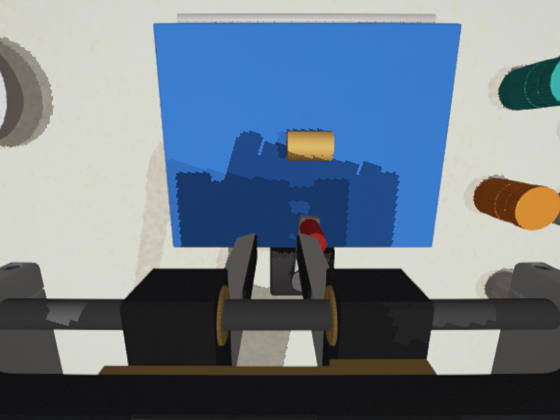

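The post top (315,235) now shows outside the right finger's tip (305,240), so I need to know whether the lever moved or the finger missed it. I'll project the expected points to find out.

Run:
```python
from h import *
im,d,p,rays,o=cloud("wrist");ob=robot.get_obs()
print("tcp px",pix("wrist",ob["tool_pos"]))
for a in(-.3,-.2,-.055,.1,.3,.5):
    print(a,np.round(pix("wrist",W(-.108+.045*np.cos(a),.045*np.sin(a),.1535)),0),np.round(pix("wrist",W(-.108+.045*np.cos(a),.045*np.sin(a),.1175)),0))
print("pivot",pix("wrist",W(-.108,0,.1175)))
inv=lambda q:(np.round(1000*np.array([(q[:2]-C)@E1,(q[:2]-C)@F1,q[2]])))
print("tool case",inv(ob["tool_pos"]))
for uv in((245,240),(250,250),(303,240),(310,255),(318,262),(318,240),(308,222),(312,230),(297,283),(283,262),(310,145)):
    print(uv,im[uv[1],uv[0]],inv(p[uv[1],uv[0]]))
```

```text
tcp px (np.float64(277.48481254937997), np.float64(232.36566502053097))
-0.3 [331. 249.] [323. 232.]
-0.2 [324. 248.] [317. 231.]
-0.055 [315. 247.] [309. 230.]
0.1 [304. 247.] [300. 230.]
0.3 [291. 249.] [289. 232.]
0.5 [278. 254.] [278. 236.]
pivot (np.float64(304.28148408758415), np.float64(281.9322040075119))
tool case [-63.  22. 125.]
(245, 240) [85 82 80] [-53.  42. 168.]
(250, 250) [82 80 78] [-53.  37. 184.]
(303, 240) [84 82 80] [-53.   7. 168.]
(310, 255) [85 82 81] [-53.   5. 190.]
(318, 262) [84 82 80] [-53.   2. 201.]
(318, 240) [144  51  47] [-59.  -5. 153.]
(308, 222) [84 18 16] [-54.  -1. 126.]
(312, 230) [84 18 17] [-54.  -1. 146.]
(297, 283) [100  94  99] [-109.    6.  118.]
(283, 262) [60 57 57] [-96.  17. 105.]
(310, 145) [215 186 106] [  2.   1. 145.]
```

The post still stands near its start, outside the right finger. The arm had not settled when I moved sideways, so the finger slipped past. I'll push the other way from here with slower steps and watch the force.

```bash
for i in 1 2; do :; done
python3 -m jog '[[[0,0,0],[3,0,0],0.45],[[0,0,0],[6,0,0],0.45],[[0,0,0],[6,0,0],0.45]]'
python3 -m jog '[[[0,0,0],[3,0,0],0.45],[[0,0,0],[6,0,0],0.45],[[0,0,0],[6,0,0],0.45]]'
python3 -m jog '[[[0,0,0],[2,0,0],0.45],[[0,0,0],[4,0,0],0.45],[[0,0,0],[4,0,0],0.45]]'
python3 - <<'E'
from h import *
im,d,p,rays,o=cloud("wrist");ob=robot.get_obs();save("w3",im)
H,S,V=cv2.split(cv2.cvtColor(im,cv2.COLOR_RGB2HSV))
m=((H<6)|(H>174))&(S>140)&(V>60)
q=p[m];q=q[(q[:,2]>.15)&(q[:,2]<.16)]
v,u=np.nonzero(m&(abs(p[...,2]-.153)<.004))
print(len(q),((q.mean(0)[:2]-C)@np.c_[E1,F1]).round(4),u.min(),u.max(),v.min(),v.max(),"tool",((ob["tool_pos"][:2]-C)@np.c_[E1,F1]).round(4),ob["wrist_force"])
cv2.imwrite("pics/w3c.png",cv2.resize(im[190:310,200:360,::-1],None,fx=4,fy=4))
E
```

```text
time: 3.1
tool_pos: [0.4673, 0.0837, 0.1246]
ee_rot: [3.142, -0.0, -1.253]
wrist_force: [-0.6, 0.6, -0.5]
width: 0.026
time: 3.4
tool_pos: [0.4691, 0.0781, 0.1247]
ee_rot: [-3.142, -0.0, -1.252]
wrist_force: [0.2, 0.3, 0.1]
width: 0.0259
time: 3.7
tool_pos: [0.4703, 0.0745, 0.1247]
ee_rot: [3.142, -0.0, -1.252]
wrist_force: [-0.8, 0.2, 0.1]
width: 0.0259
338 [-0.0608 -0.0014] 279 298 231 254 tool [-0.0628  0.006 ] [0.06519587 0.29031221 0.51782801]
```

View pics/w3c.png

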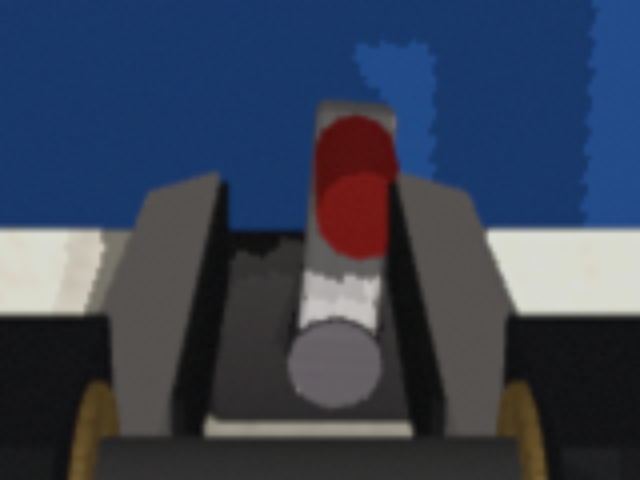

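The post is in fact between the fingers again at (290,243) and it hasn't moved, so the fingers seem to have passed over it. I'll check the real fingertip height from depth.

Run:
```python
from h import *
im,d,p,rays,o=cloud("wrist");ob=robot.get_obs()
P=np.array(eyes.camera_params("wrist")["world_to_cam"]);print("cam at",np.linalg.inv(P)[:3,3].round(3),ob["tool_pos"].round(4))
for v in(232,236,238,240,244,250,260,268):
    print(v,[ (u,round(float(d[v,u]),3),*(1000*np.r_[(p[v,u,:2]-C)@E1,(p[v,u,:2]-C)@F1,p[v,u,2]]).round().astype(int)) for u in (238,246,252,255,300,303,308)])
a=cloud("side");save("side2",cv2.resize(a[0][150:270,190:350],None,fx=4,fy=4,interpolation=cv2.INTER_CUBIC))
print(pix("side",ob["tool_pos"]))
```

```text
cam at [0.537 0.097 0.334] [0.4702 0.0747 0.1247]
232 [(238, 0.241, np.int64(-69), np.int64(39), np.int64(104)), (246, 0.241, np.int64(-69), np.int64(32), np.int64(104)), (252, 0.241, np.int64(-69), np.int64(27), np.int64(105)), (255, 0.24, np.int64(-69), np.int64(24), np.int64(105)), (300, 0.241, np.int64(-69), np.int64(-13), np.int64(104)), (303, 0.241, np.int64(-69), np.int64(-15), np.int64(105)), (308, 0.24, np.int64(-69), np.int64(-19), np.int64(105))]
236 [(238, 0.24, np.int64(-72), np.int64(39), np.int64(106)), (246, 0.182, np.int64(-53), np.int64(26), np.int64(162)), (252, 0.183, np.int64(-53), np.int64(22), np.int64(161)), (255, 0.188, np.int64(-55), np.int64(21), np.int64(156)), (300, 0.183, np.int64(-53), np.int64(-8), np.int64(160)), (303, 0.183, np.int64(-53), np.int64(-10), np.int64(161)), (308, 0.183, np.int64(-53), np.int64(-13), np.int64(160))]
238 [(238, 0.18, np.int64(-53), np.int64(30), np.int64(164)), (246, 0.179, np.int64(-53), np.int64(25), np.int64(164)), (252, 0.178, np.int64(-53), np.int64(22), np.int64(165)), (255, 0.183, np.int64(-54), np.int64(20), np.int
[... 1601 characters left out ...]
, 0.175, np.int64(-65), np.int64(20), np.int64(171)), (300, 0.16, np.int64(-59), np.int64(-6), np.int64(185)), (303, 0.151, np.int64(-55), np.int64(-7), np.int64(193)), (308, 0.148, np.int64(-53), np.int64(-9), np.int64(197))]
268 [(238, 0.136, np.int64(-52), np.int64(25), np.int64(208)), (246, 0.137, np.int64(-53), np.int64(21), np.int64(207)), (252, 0.154, np.int64(-60), np.int64(20), np.int64(192)), (255, 0.175, np.int64(-69), np.int64(20), np.int64(173)), (300, 0.16, np.int64(-63), np.int64(-6), np.int64(187)), (303, 0.142, np.int64(-55), np.int64(-6), np.int64(203)), (308, 0.137, np.int64(-53), np.int64(-8), np.int64(208))]
(np.float64(263.4364205925056), np.float64(205.07208012562694))
```

View pics/side2.png

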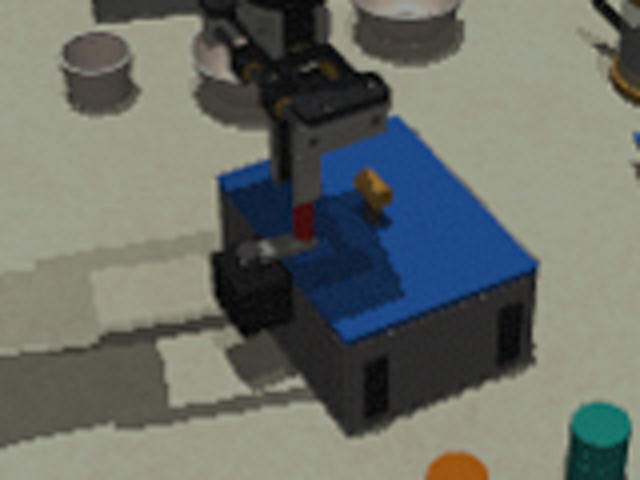

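The side view settles it. Both fingertips end just above the post top, about 35 mm above the reported TCP: depth puts the tips at z≈0.160 with the TCP at 0.125. I'll trust the pictures and treat the tips as tool z + 35 mm, centre on the post, and lower with care.

```bash
python3 -m jog '[[[0,0,0],[4,-2,0],0.45],[[0,0,0],[7,-2,0],0.45],[[0,0,0],[7,-2,0],0.45]]'
python3 -m jog '[[[0,0,0],[0,0,8],0.45],[[0,0,0],[0,0,16],0.45],[[0,0,0],[0,0,24],0.45],[[0,0,0],[0,0,28],0.45],[[0,0,0],[0,0,28],0.45]]'
python3 - <<'E'
from h import *
im,d,p,rays,o=cloud("wrist");ob=robot.get_obs()
for v in range(226,250,2): print(v,[(round(1000*p[v,u,2]),im[v,u,0]) for u in(246,305)])
E
python3 -m jog '[[[0,0,0],[-4,0,0],0.45],[[0,0,0],[-8,0,0],0.45],[[0,0,0],[-8,0,0],0.45]]'
python3 -m jog '[[[0,0,0],[-3,0,0],0.45],[[0,0,0],[-6,0,0],0.45],[[0,0,0],[-6,0,0],0.45]]'
python3 -m jog '[[[0,0,0],[-3,0,0],0.45],[[0,0,0],[-4,0,0],0.45],[[0,0,0],[-4,0,0],0.45]]'
```

```text
time: 4.15
tool_pos: [0.4746, 0.0683, 0.1246]
ee_rot: [3.142, -0.0, -1.252]
wrist_force: [-1.0, -0.1, 0.8]
width: 0.0259
time: 4.65
tool_pos: [0.4734, 0.0687, 0.0953]
ee_rot: [3.139, 0.001, -1.252]
wrist_force: [0.2, 0.8, 0.7]
width: 0.026
226 [(104, np.uint8(24)), (104, np.uint8(32))]
228 [(104, np.uint8(25)), (105, np.uint8(32))]
230 [(105, np.uint8(24)), (105, np.uint8(35))]
232 [(105, np.uint8(23)), (105, np.uint8(33))]
234 [(106, np.uint8(32)), (104, np.uint8(59))]
236 [(132, np.uint8(85)), (131, np.uint8(85))]
238 [(136, np.uint8(84)), (136, np.uint8(85))]
240 [(139, np.uint8(85)), (140, np.uint8(84))]
242 [(142, np.uint8(85)), (141, np.uint8(84))]
244 [(145, np.uint8(84)), (146, np.uint8(85))]
246 [(148, np.uint8(85)), (148, np.uint8(85))]
248 [(152, np.uint8(85)), (152, np.uint8(84))]
time: 5.0
tool_pos: [0.4722, 0.0768, 0.0972]
ee_rot: [-3.14, -0.0, -1.251]
wrist_force: [-0.5, -0.1, -0.4]
width: 0.0256
time: 5.3
tool_pos: [0.4699, 0.0825, 0.097]
ee_rot: [-3.141, 0.0, -1.251]
wrist_force: [0.9, 0.5, 0.1]
width: 0.0262
time: 5.6
tool_pos: [0.4685, 0.086, 0.0968]
ee_rot: [3.141, 0.0, -1.252]
wrist_force: [0.1, -1.0, 0.8]
width: 0.0254
```

```bash
cat >> h.py <<'E'
def latch():
    im,d,p,rays,o=cloud("wrist");ob=robot.get_obs()
    H,S,V=cv2.split(cv2.cvtColor(im,cv2.COLOR_RGB2HSV))
    q=p[((H<6)|(H>174))&(S>140)&(V>60)];q=q[(q[:,2]>.149)&(q[:,2]<.158)]
    c=(q.mean(0)[:2]-C)@np.c_[E1,F1];t=(ob["tool_pos"][:2]-C)@np.c_[E1,F1]
    print(len(q),"post case",c.round(4),"angle",np.arctan2(c[1],c[0]+.108).round(3),"tool case",t.round(4),ob["tool_pos"][2].round(4),"yaw",np.rad2deg(ob["ee_rot"][2]).round(1),ob["wrist_force"].round(1)); return im
E
python3 -c "
from h import *
latch()"
python3 -m jog '[[[0,0,0],[-3,0,0],0.45],[[0,0,0],[-6,0,0],0.45],[[0,0,0],[-6,0,0],0.45]]'
python3 -c "
from h import *
latch()"
```

```text
566 post case [-0.0619  0.0131] angle 0.277 tool case [-0.061   0.0173] 0.0967 yaw -71.7 [-0.3 -0.7  0.2]
time: 5.95
tool_pos: [0.4661, 0.0919, 0.0963]
ee_rot: [3.14, 0.001, -1.252]
wrist_force: [-0.5, -1.3, 0.8]
width: 0.0257
565 post case [-0.0642  0.0195] angle 0.418 tool case [-0.0613  0.0236] 0.0963 yaw -71.7 [-1.  -1.8  0.4]
```

The lever turns freely to positive (0.42 rad so far), so I'll swing it round the arc.

Run:
```python
from h import *
ob=robot.get_obs();z=ob["tool_pos"][2]
pw=lambda a:W(-.108+.046*np.cos(a),.046*np.sin(a),z)
T=[(.55,-64),(.65,-56),(.76,-48),(.87,-40),(.98,-32)]
path([(pw(a),down(y)) for a,y in T])
p0,r0=pw(.98),down(-32);print()
for a,y in [(1.10,-24),(1.22,-16),(1.34,-8),(1.46,0),(1.55,6)]: print(*rel(pw(a),down(y),p0,r0))
```

```text
[ 0.1  0.  -7.7] [-0.  8.  0.]
[  0.1   0.1 -15.7] [-4. 10.  0.]
[  0.    0.1 -23.7] [-8. 13.  0.]
[  0.    0.1 -31.7] [-12.  17.   0.]
[  0.    0.1 -39.7] [-15.  21.   0.]

[ 0.  0. -8.] [-5.  2.  0.]
[  0.   0. -16.] [-10.   4.   0.]
[  0.   0. -24.] [-15.   7.   0.]
[  0.   0. -32.] [-19.  11.   0.]
[  0.   0. -38.] [-22.  14.   0.]
```

```bash
python3 -m jog '[[[0,0,-8],[0,7,0],0.45],[[0,0,-16],[-4,10,0],0.45],[[0,0,-24],[-8,13,0],0.45],[[0,0,-32],[-12,17,0],0.45],[[0,0,-40],[-15,21,0],0.45]]'
python3 -m jog '[[[0,0,-8],[-5,2,0],0.45],[[0,0,-16],[-10,4,0],0.45],[[0,0,-24],[-15,7,0],0.45],[[0,0,-32],[-19,11,0],0.45],[[0,0,-38],[-22,14,0],0.45]]'
python3 -m jog '[[[0,0,0],[0,0,0],0.45]]'
python3 -c "
from h import *
latch()"
```

```text
time: 6.5
tool_pos: [0.442, 0.099, 0.0963]
ee_rot: [3.141, -0.0, -0.548]
wrist_force: [0.9, -2.6, -0.4]
width: 0.0259
time: 7.0
tool_pos: [0.4165, 0.0991, 0.0965]
ee_rot: [-3.141, -0.002, 0.114]
wrist_force: [2.6, -1.5, -0.7]
width: 0.0258
time: 7.1
tool_pos: [0.4156, 0.0995, 0.0965]
ee_rot: [-3.14, 0.0, 0.109]
wrist_force: [0.5, -0.1, -0.2]
width: 0.0259
571 post case [-0.1019  0.0469] angle 1.442 tool case [-0.1068  0.0467] 0.0965 yaw 6.2 [1.  0.7 0.6]
```

```bash
python3 -m jog '[[[0,0,0],[0,0,-40],0.45],[[0,0,0],[0,0,-68],0.45],[[0,0,-6],[50,10,-68],0],[[0,0,-12],[100,20,-68],0],[[0,0,-12],[115,23,-68],0]]'
python3 -m jog '[[[0,0,0],[0,0,0],0],[[0,0,0],[0,0,0],0]]'
python3 - <<'E'
from h import *
im,d,p,rays,o=cloud("wrist");ob=robot.get_obs();save("w4",im)
t=(ob["tool_pos"][:2]-C)@np.c_[E1,F1];print("tool case",t.round(4),ob["tool_pos"][2],np.rad2deg(ob["ee_rot"][2]))
cx=(p[...,:2]-C)@np.c_[E1,F1]; z=p[...,2]
m=(z>.138)&(z<.150)&(abs(cx[...,0])<.03)&(abs(cx[...,1])<.03);q=cx[m];print("knob",m.sum(),np.percentile(q,[2,50,98],0).round(4),np.median(z[m]))
f=(z>.16)&(abs(cx[...,0])<.06)&(abs(cx[...,1])<.03)
print("finger low z",np.sort(z[f])[:5],"x",np.percentile(cx[f][:,0],[1,99]))
# finger columns
for s in(-1,1):
    g=f&(s*cx[...,0]>0); k=z[g].argsort()[:40]; print(s,cx[g][k].mean(0).round(4),z[g][k].mean().round(4))
E
```

```text
time: 7.65
tool_pos: [0.5361, 0.0885, 0.1635]
ee_rot: [-3.141, -0.0, 0.318]
wrist_force: [-0.2, -0.2, -0.4]
width: 0.0452
time: 7.85
tool_pos: [0.5323, 0.0889, 0.164]
ee_rot: [-3.14, 0.002, 0.318]
wrist_force: [-0.5, 0.5, -0.4]
width: 0.047
tool case [0.0003 0.0002] 0.16439953529313345 18.238230322771464
knob 779 [[-0.0073 -0.0131]
 [ 0.0011  0.0019]
 [ 0.0103  0.0159]] 0.14316345100195121
finger low z [0.19286992 0.19292307 0.19313583 0.19342615 0.19365036] x [-0.05572534  0.05661889]
-1 [-0.0242  0.0062] 0.1964
1 [0.0258 0.006 ] 0.1962
```

```bash
python3 -m jog '[[[0,0,0],[1,-1,30],0],[[0,0,0],[1,-1,55],0],[[0,0,0],[1,-1,70],0],[[0,0,0],[1,-1,78],0],[[0,0,0],[1,-1,78],0]]'
python3 -m jog '[[[0,0,0],[0,0,0],0.7],[[0,0,0],[0,0,0],0.7],[[0,0,0],[0,0,0],0.9],[[0,0,0],[0,0,0],0.9],[[0,0,0],[0,0,0],0.9]]'
python3 - <<'E'
from h import *
im,d,p,rays,o=cloud("wrist");ob=robot.get_obs();save("w5",im)
z0=ob["tool_pos"][2];t=(ob["tool_pos"][:2]-C)@np.c_[E1,F1];print(t,z0,ob["width"])
# knob on arc about hinge (case x .085, z .0955), tool rigid offset at start kept relative to knob with tilt
k0=np.array([-.085,.04]); off=np.r_[0,z0-.1355]  # tool relative to knob, case x,z
def pose(th,tilt):
    c,s=np.cos(th),np.sin(th); k=np.array([.085+c*k0[0]+s*k0[1], .0955-s*k0[0]+c*k0[1]])
    ct,st=np.cos(tilt),np.sin(tilt); o2=np.array([ct*off[0]+st*off[1],-st*off[0]+ct*off[1]])
    q=k+o2; return W(q[0]+t[0],t[1],q[1]),down(18.3,np.rad2deg(tilt))
S=[(.08,.06),(.18,.13),(.29,.22),(.4,.3),(.5,.38),(.6,.45),(.7,.52),(.8,.6)]
path([pose(a,b) for a,b in S[:5]]);print()
for a,b in S[5:]: print(*rel(*pose(a,b),*pose(*S[4])))
E
```

```text
time: 8.4
tool_pos: [0.5325, 0.0899, 0.0861]
ee_rot: [-3.141, 0.001, 0.319]
wrist_force: [0.0, -0.1, 0.5]
width: 0.0472
time: 8.9
tool_pos: [0.5331, 0.0894, 0.0875]
ee_rot: [3.141, 0.001, 0.319]
wrist_force: [-4.1, -0.9, 4.3]
width: 0.0191
[0.00144393 0.00029975] 0.08753144150523362 0.019228258257953004
[ 0.  -3.4 -0. ] [ 1.  0. -7.]
[ 0.  -7.4 -0. ] [  2.   0. -15.]
[  0.  -12.6  -0. ] [  4.   0. -24.]
[  0.  -17.1  -0. ] [  8.   0. -32.]
[  0.  -21.7  -0. ] [ 12.   0. -39.]

[ 0. -4. -0.] [ 2.  0. -8.]
[-0. -8. -0.] [  5.   0. -15.]
[  0.  -12.6  -0. ] [  8.  -0. -22.]
```

```bash
python3 -m jog '[[[0,-3.4,0],[1,0,-7],0.9],[[0,-7.4,0],[2,0,-15],0.9],[[0,-12.6,0],[4,0,-24],0.9],[[0,-17.1,0],[8,0,-32],0.9],[[0,-21.7,0],[12,0,-39],0.9]]'
python3 -m jog '[[[0,-4,0],[2,0,-8],0.9],[[0,-8,0],[5,0,-15],0.9],[[0,-12.6,0],[8,0,-22],0.9],[[0,-12.6,0],[8,0,-22],0.9]]'
python3 - <<'E'
from h import *
im,d,p,rays,o=cloud("side");save("side3",im)
H,S,V=cv2.split(cv2.cvtColor(im,cv2.COLOR_RGB2HSV))
cx=(p[...,:2]-C)@np.c_[E1,F1]
m=(H>100)&(H<125)&(S>130)&(abs(cx[...,0])<.2)&(abs(cx[...,1])<.12)&(p[...,2]>.1)
x,z=cx[m][:,0],p[m][:,2];k=np.polyfit(x,z,1);print(m.sum(),"lid angle",-np.arctan(k[0]),x.min(),x.max(),z.max())
E
```

```text
time: 9.45
tool_pos: [0.5405, 0.092, 0.1249]
ee_rot: [-3.141, 0.395, 0.318]
wrist_force: [-10.6, -5.7, -1.4]
width: 0.0188
time: 9.85
tool_pos: [0.5558, 0.0971, 0.145]
ee_rot: [3.141, 0.618, 0.316]
wrist_force: [-12.1, -5.2, 8.5]
width: 0.0192
828 lid angle 0.7296184259289207 -0.03701168096217382 0.1851977626037654 0.24153207680782163
```

View pics/side3.png

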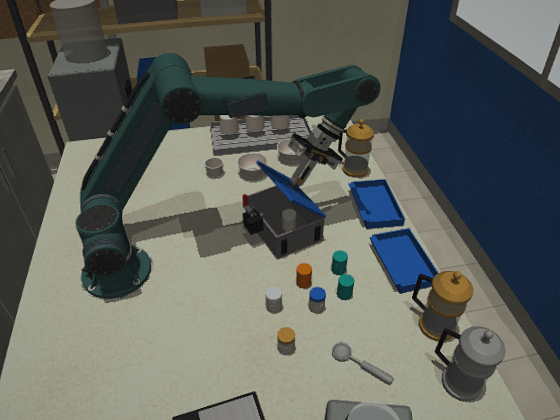

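The side view shows the lid held at about 0.75 rad by the knob, with the inner tin at (288,218). Next I release the knob, back off, and come round to push the free edge from the front.

```bash
python3 -m jog '[[[0,0,0],[0,0,0],0],[[0,0,0],[0,0,0],0],[[0,0,0],[0,0,-25],0],[[0,0,0],[0,0,-60],0],[[0,0,0],[0,0,-75],0]]'
python3 - <<'E'
from h import *
ob=robot.get_obs();print((ob["tool_pos"][:2]-C)@np.c_[E1,F1])
S=[(W(.03,0,.25),down(10,20)),(W(-.02,0,.28),down(2,5)),(W(-.06,0,.28),down(-6,0)),(W(-.10,0,.28),down(-14,0)),(W(-.14,0,.28),down(-22,0))]
path(S);print()
p0=S[-1]
for i,(x,z) in enumerate([(-.15,.26),(-.15,.22),(-.15,.18),(-.15,.155),(-.15,.155)]): print(*rel(W(x,0,z),down(-30-8*i),*p0))
E
```

```text
time: 10.4
tool_pos: [0.6015, 0.1122, 0.2064]
ee_rot: [3.141, 0.594, 0.319]
wrist_force: [0.6, 0.7, 0.8]
width: 0.0468
[0.07355988 0.00044923]
[ 1.  14.   8.3] [-61.   0. -12.]
[ 4.2 28.8 15.9] [-119.    0.   -9.]
[ 7.2 33.5 23.6] [-152.    0.   14.]
[ 9.6 33.1 31.3] [-185.    0.   36.]
[12.  32.6 39.1] [-218.    0.   58.]

[-0. -0.  8.] [-8.  6. 20.]
[ 0. -0. 16.] [-8.  6. 60.]
[ 0. -0. 24.] [ -8.   6. 100.]
[ 0. -0. 32.] [ -8.   6. 125.]
[-0. -0. 40.] [ -8.   6. 125.]
```

```bash
python3 -m jog '[[[0,8,3],[-30,0,-30],0.9],[[2,16,8],[-80,0,-30],0.9],[[4,24,16],[-119,0,-9],0.9],[[7,33,24],[-152,0,14],0.9],[[9.6,33.1,31],[-185,0,36],0.9]]'
python3 - <<'E'
from h import *
ob=robot.get_obs();print((ob["tool_pos"][:2]-C)@np.c_[E1,F1],ob["tool_pos"][2],np.rad2deg(ob["ee_rot"]))
S=[(W(-.14,0,.26),down(-22,0)),(W(-.155,0,.22),down(-30,0)),(W(-.155,0,.18),down(-38,0)),(W(-.155,0,.155),down(-46,0)),(W(-.155,0,.155),down(-54,0))]
path(S)
E
```

```text
time: 10.9
tool_pos: [0.4343, 0.0572, 0.2808]
ee_rot: [3.125, 0.051, -0.141]
wrist_force: [-0.7, -0.9, 1.2]
width: 0.0102
[-0.10246184  0.00067966] 0.28079633395434783 [179.07481053   2.90895125  -8.05995885]
[ 1.3  2.8 14. ] [-32.  17.  23.]
[ 1.5  2.7 22. ] [-44.  23.  63.]
[ 1.7  2.6 30. ] [-42.  22. 103.]
[ 1.9  2.5 38. ] [-40.  22. 128.]
[ 2.   2.4 46. ] [-40.  22. 128.]
```

```bash
python3 -m jog '[[[1,2.5,8],[-30,16,20],1],[[1.3,2.7,16],[-44,23,55],1],[[1.7,2.6,24],[-42,22,90],1],[[1.9,2.5,32],[-40,22,120],1],[[2,2.4,40],[-40,22,128],1]]'
python3 -m jog '[[[0,0,8],[0,0,0],1],[[0,0,16],[0,0,0],1],[[0,0,20],[0,0,0],1]]'
python3 - <<'E'
from h import *
im,d,p,rays,o=cloud("side");save("side4",im)
H,S,V=cv2.split(cv2.cvtColor(im,cv2.COLOR_RGB2HSV))
ob=robot.get_obs();print("tool",(ob["tool_pos"][:2]-C)@np.c_[E1,F1],ob["tool_pos"][2],np.rad2deg(ob["ee_rot"]))
cx=(p[...,:2]-C)@np.c_[E1,F1]
m=(H>100)&(H<125)&(S>130)&(cx[...,0]>-.1)&(cx[...,0]<.085)&(abs(cx[...,1])<.115)&(p[...,2]>.11)
x,z=cx[m][:,0],p[m][:,2];k=np.polyfit(x,z,1);print(m.sum(),"lid angle",-np.arctan(k[0]),x.min(),z.max())
S2=[.9,1.02,1.14,1.26,1.38];S3=[1.48,1.56]
f=lambda t:(W(.085-.17*np.cos(t)-.010,0,.0955+.17*np.sin(t)-.062),down(-71.7))
path([f(.72)]+[f(t) for t in S2]);print()
for t in S3: print(*rel(*f(t),*f(1.38)))
E
```

```text
time: 11.4
tool_pos: [0.3832, 0.0399, 0.1508]
ee_rot: [3.133, 0.01, -0.84]
wrist_force: [0.2, 0.2, -0.8]
width: 0.0004
time: 11.7
tool_pos: [0.3857, 0.04, 0.1544]
ee_rot: [3.136, 0.004, -1.187]
wrist_force: [0.2, -0.7, -0.5]
width: 0.0006
tool [-0.15399205 -0.00041861] 0.15445893882434844 [179.65579768   0.23652593 -68.04405043]
808 lid angle 0.7504256155260306 -0.03682204287825316 0.22267371245321466
[0.4 0.2 3.7] [   6. -101.    8.]
[0.4 0.2 3.7] [   7. -123.  -13.]
[0.4 0.2 3.7] [   8. -140.  -25.]
[0.4 0.2 3.7] [  10. -158.  -34.]
[0.4 0.2 3.7] [  11. -176.  -42.]
[0.4 0.2 3.7] [  12. -196.  -47.]

[0. 0. 0.] [  0. -17.  -2.]
[0. 0. 0.] [  0. -30.  -3.]
```

```bash
python3 -m jog '[[[0,0,3.7],[4,-50,4],1],[[0,0,3.7],[6,-95,6],1],[[0,0,3.7],[7,-112,-6],1],[[0,0,3.7],[7,-123,-13],1],[[0,0,3.7],[8,-140,-25],1]]'
python3 -m jog '[[[0,0,0],[2,-18,-9],1],[[0,0,0],[3,-36,-17],1],[[0,0,0],[4,-56,-22],1],[[0,0,0],[4,-73,-24],1],[[0,0,0],[4,-84,-25],1]]'
python3 -m jog '[[[0,0,0],[0,0,0],1]]'
python3 - <<'E'
from h import *
im,d,p,rays,o=cloud("side");save("side5",im)
H,S,V=cv2.split(cv2.cvtColor(im,cv2.COLOR_RGB2HSV))
ob=robot.get_obs();print("tool",(ob["tool_pos"][:2]-C)@np.c_[E1,F1],ob["tool_pos"][2],np.rad2deg(ob["ee_rot"]))
cx=(p[...,:2]-C)@np.c_[E1,F1]
m=(H>100)&(H<125)&(S>130)&(cx[...,0]>-.1)&(cx[...,0]<.13)&(abs(cx[...,1])<.115)&(p[...,2]>.11)
x,z=cx[m][:,0],p[m][:,2];k=np.polyfit(z,x,1);print(m.sum(),"lid angle",np.pi/2+np.arctan(k[0]),x.min(),x.max(),z.max())
E
```

```text
time: 12.25
tool_pos: [0.5172, 0.0849, 0.1771]
ee_rot: [3.129, 0.004, -1.246]
wrist_force: [-1.3, -0.5, -2.1]
width: 0.0002
time: 12.75
tool_pos: [0.6001, 0.1088, 0.2029]
ee_rot: [3.134, 0.004, -1.246]
wrist_force: [-2.5, -0.0, 1.0]
width: 0.0006
time: 12.85
tool_pos: [0.6003, 0.1087, 0.2021]
ee_rot: [3.134, 0.004, -1.246]
wrist_force: [0.0, -0.9, -0.2]
width: 0.0007
tool [ 0.07060226 -0.00260571] 0.20215338406721828 [179.54867386   0.23685541 -71.40988541]
1501 lid angle 1.5579859415114923 0.07829716347361868 0.10752692662447912 0.3707158690464122
```

The lid stands at about 1.55 rad. I'll back off and look into the case with the wrist camera.

```bash
python3 -m jog '[[[0,0,0],[0,50,0],1],[[0,0,0],[0,100,-20],0],[[0,0,0],[0,150,-50],-0.5],[[0,0,0],[0,160,-60],-0.5],[[0,0,0],[0,160,-60],-0.5]]'
python3 -m jog '[[[0,0,0],[0,0,0],-0.5]]'
python3 - <<'E'
from h import *
im,d,p,rays,o=cloud("wrist");save("w6",im)
cx=(p[...,:2]-C)@np.c_[E1,F1];z=p[...,2]
m=(abs(cx[...,0])<.08)&(abs(cx[...,1])<.105)&(abs(z-.07)<.006)
k,l,s,ce=cv2.connectedComponentsWithStats(m.astype(np.uint8))
for i in range(1,k):
    if s[i,4]>100:
        q=cx[l==i];print(s[i,4],q.mean(0).round(4),(q.max(0)-q.min(0)).round(4),z[l==i].mean())
f=(abs(cx[...,0])<.07)&(abs(cx[...,1])<.095)&(z<.03);print("floor z",np.median(z[f]),f.sum())
# blue cap
H,S,V=cv2.split(cv2.cvtColor(im,cv2.COLOR_RGB2HSV))
b=(H>100)&(H<125)&(S>130)&(abs(z-.064)<.008)&(cx[...,1]<-.15);print(b.sum(),p[b].mean(0) if b.any() else "")
ob=robot.get_obs();print(ob["tool_pos"],ob["width"],ob["wrist_force"])
E
```

```text
time: 13.4
tool_pos: [0.4473, 0.0567, 0.2682]
ee_rot: [-3.141, 0.001, -1.248]
wrist_force: [1.1, -0.2, 0.3]
width: 0.0292
time: 13.5
tool_pos: [0.4482, 0.0573, 0.2642]
ee_rot: [3.136, 0.003, -1.247]
wrist_force: [0.0, -0.0, -0.3]
width: 0.0369
477 [-0.0266 -0.0668] [0.158  0.2082] 0.06998044228670446
935 [ 0.0176 -0.009 ] [0.044  0.0425] 0.0689800736471634
floor z 0.005100761383582675 10573
792 [ 0.56251528 -0.23897181  0.06266414]
[0.44811121 0.05735478 0.26300984] 0.040676972118274 [-0.50441179 -0.57750468  0.0155339 ]
```

View pics/w6.png

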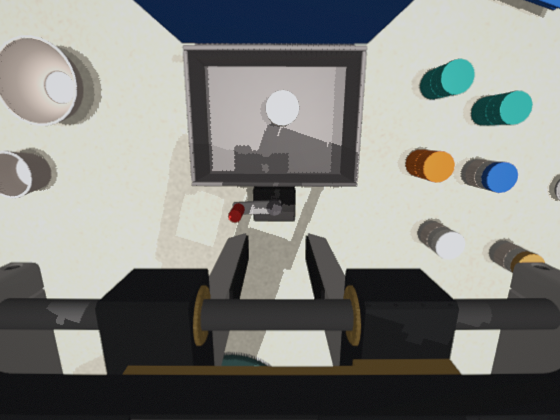

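The wrist view shows the inner tin standing upright near the middle of the case, cap at (282,108), measured at case (18,−9) mm. The blue tin is at (500,177) and both measurements of it agree to 1 mm. I'll place it at case (−27,−62) mm with the jaws along case x.

Run:
```python
from h import *
A=np.array([.5625,-.2392])
p0=robot.get_obs()["tool_pos"]
g=lambda f,z:np.r_[p0[:2]+(A-p0[:2])*f,z]
S=[(g(f,.25),down(y)) for f,y in((.15,-63),(.3,-55),(.45,-47),(.6,-39),(.75,-31))]
path(S);print()
for f,y,z in((.88,-23,.23),(1,-15,.2),(1,-10,.15),(1,-10,.11),(1,-10,.11)): print(*rel(g(f,z),down(y),*S[-1]))
```

```text
[ 0.5  0.3 -8.5] [48. -2. 13.]
[  0.4   0.3 -16.5] [95. -4. 13.]
[  0.4   0.3 -24.5] [143.  -6.  12.]
[  0.4   0.4 -32.5] [191.  -9.  12.]
[  0.4   0.4 -40.5] [238. -11.  12.]

[ 0.  0. -8.] [33. 25. 20.]
[  0.   0. -16.] [63. 49. 50.]
[  0.   0. -21.] [ 63.  49. 100.]
[  0.   0. -21.] [ 63.  49. 140.]
[  0.   0. -21.] [ 63.  49. 140.]
```

```bash
python3 -m jog '[[[0.5,0.3,-8.5],[48,-2,13],-0.5],[[0.4,0.3,-16.5],[95,-4,13],-0.5],[[0.4,0.3,-24.5],[143,-6,12],-0.5],[[0.4,0.4,-32.5],[191,-9,12],-0.5],[[0.4,0.4,-40.5],[238,-11,12],-0.5]]'
python3 -m jog '[[[0,0,-8],[33,25,20],-0.5],[[0,0,-16],[63,49,50],-0.5],[[0,0,-21],[63,49,95],-0.5],[[0,0,-21],[63,49,140],-0.5],[[0,0,-21],[63,49,140],-0.5]]'
python3 -m jog '[[[0,0,0],[0,0,0],-0.5]]'
python3 - <<'E'
from h import *
im,d,p,rays,o=cloud("wrist");save("w7",im);z=p[...,2]
H,S,V=cv2.split(cv2.cvtColor(im,cv2.COLOR_RGB2HSV))
ob=robot.get_obs();t=ob["tool_pos"];r=R.from_euler("xyz",ob["ee_rot"]);print(t,np.rad2deg(ob["ee_rot"]),ob["width"])
b=(H>100)&(H<125)&(S>130)&(abs(z-.064)<.006)&(np.hypot(p[...,0]-t[0],p[...,1]-t[1])<.05)
q=p[b];print(b.sum(),q.mean(0),"mid of extent",(q.max(0)+q.min(0))/2,(q.max(0)-q.min(0)))
L=r.inv().apply((p-t).reshape(-1,3)).reshape(p.shape)
f=(abs(L[...,1])<.02)&(abs(L[...,0])<.06)&(z>.09)
for s in(-1,1):
    g=f&(s*L[...,0]>0);k=L[g][:,2].argsort()[-30:];print("tip local",L[g][k].mean(0).round(4))
print("tin rel local",r.inv().apply(np.r_[(q.max(0)+q.min(0))[:2]/2,t[2]]-t))
E
```

```text
time: 14.05
tool_pos: [0.533, -0.1616, 0.2482]
ee_rot: [-3.141, 0.003, -0.536]
wrist_force: [0.3, 0.3, 0.4]
width: 0.0701
time: 14.55
tool_pos: [0.5546, -0.2315, 0.0982]
ee_rot: [-3.134, 0.021, -0.177]
wrist_force: [-0.7, 0.9, -1.1]
width: 0.0708
time: 14.65
tool_pos: [0.5602, -0.234, 0.1088]
ee_rot: [-3.14, 0.004, -0.177]
wrist_force: [0.1, -1.0, 0.9]
width: 0.0703
[ 0.56199358 -0.23485578  0.11212375] [ 1.79998387e+02 -1.20270383e-01 -1.01123289e+01] 0.07040349552550729
1720 [ 0.56321791 -0.24053001  0.06308589] mid of extent [ 0.56301927 -0.24120954  0.06157568] [0.04300448 0.04321041 0.007105  ]
tip local [-0.038  -0.0041 -0.0282]
tip local [ 0.0345 -0.0044 -0.0279]
tin rel local [2.12533336e-03 6.07497072e-03 4.63234383e-06]
```

The tips are at tool z + 28 mm, as expected, and the tin is 2 and 6 mm off. I'll correct, lower and grip.

```bash
python3 -m jog '[[[0,0,0],[2,6,0],-0.5],[[0,0,0],[2,6,35],-0.5],[[0,0,0],[2,6,70],-0.5],[[0,0,0],[2,6,95],-0.5],[[0,0,0],[2,6,107],-0.5]]'
python3 -m jog '[[[0,0,0],[0,0,2],-0.5],[[0,0,0],[0,0,2],0.1],[[0,0,0],[0,0,2],0.3],[[0,0,0],[0,0,2],0.6],[[0,0,0],[0,0,2],0.6]]'
python3 -m jog '[[[0,0,0],[0,0,0],0.6],[[0,0,0],[0,0,0],0.6]]'
```

```text
time: 15.2
tool_pos: [0.5624, -0.2414, 0.0044]
ee_rot: [3.141, -0.002, -0.177]
wrist_force: [-0.6, 0.9, -0.5]
width: 0.0705
time: 15.7
tool_pos: [0.5628, -0.2415, 0.0037]
ee_rot: [3.141, -0.004, -0.177]
wrist_force: [0.1, -0.3, 2.4]
width: 0.0445
time: 15.9
tool_pos: [0.5628, -0.2415, 0.0037]
ee_rot: [3.141, -0.004, -0.177]
wrist_force: [1.1, -0.4, 5.0]
width: 0.0445
```

```bash
python3 -m jog '[[[0,0,0],[0,0,-10],0.6],[[0,0,0],[0,0,-40],0.6],[[0,0,0],[0,0,-85],0.6],[[0,0,0],[0,0,-130],0.6],[[0,0,0],[0,0,-150],0.6]]'
python3 -m jog '[[[0,0,0],[0,0,0],0.6]]'
python3 - <<'E'
from h import *
print(robot.get_obs()["width"])
B=W(-.027,-.062,.155);p0=robot.get_obs()["tool_pos"];print(B)
g=lambda f:np.r_[p0[:2]+(B-p0)[:2]*f,.155]
path([(g(f),down(y)) for f,y in((.17,-4),(.37,3),(.57,10),(.77,17),(1,18.3))])
E
```

```text
time: 16.4
tool_pos: [0.5629, -0.2416, 0.1573]
ee_rot: [3.14, -0.007, -0.177]
wrist_force: [0.2, 0.9, -0.1]
width: 0.0447
time: 16.5
tool_pos: [0.5634, -0.2419, 0.1568]
ee_rot: [3.139, -0.008, -0.177]
wrist_force: [0.1, -0.4, -0.5]
width: 0.0443
0.04427088986565517
[0.52563304 0.02135782 0.155     ]
[ 0.2 -0.5 -6.1] [-14. -43.   2.]
[  0.2  -0.4 -13.1] [-31. -93.   1.]
[  0.2  -0.4 -20.1] [ -48. -144.    1.]
[  0.2  -0.4 -27.1] [ -64. -194.    1.]
[  0.2  -0.4 -28.4] [ -84. -253.    1.]
```

```bash
python3 -m jog '[[[0,0,-6.1],[-14,-43,2],0.6],[[0,0,-13],[-31,-90,1],0.6],[[0,0,-20],[-47,-138,1],0.6],[[0,0,-27],[-63,-185,1],0.6],[[0,0,-28.4],[-78,-230,1],0.6]]'
python3 -m jog '[[[0,0,0],[5,-23,0],0.6],[[0,0,0],[5,-23,0],0.6],[[0,0,0],[5,-23,0],0.6]]'
python3 - <<'E'
from h import *
im,d,p,rays,o=cloud("wrist");save("w8",im);z=p[...,2];ob=robot.get_obs();t=ob["tool_pos"]
cx=(p[...,:2]-C)@np.c_[E1,F1]
print("tool case",(t[:2]-C)@np.c_[E1,F1],t[2],np.rad2deg(ob["ee_rot"]),ob["width"])
H,S,V=cv2.split(cv2.cvtColor(im,cv2.COLOR_RGB2HSV))
b=(H>100)&(H<125)&(S>130)&(z>.17)&(np.hypot(p[...,0]-t[0],p[...,1]-t[1])<.05)
q=cx[b];print("cap",b.sum(),q.mean(0) if b.any() else 0,np.median(z[b]) if b.any() else 0)
path([(W(-.027,-.062,.155),down(18.3)),(W(-.027,-.062,.012),down(18.3))])
E
```

```text
time: 17.0
tool_pos: [0.5229, 0.0012, 0.148]
ee_rot: [-3.139, 0.004, 0.321]
wrist_force: [0.6, 0.5, -2.0]
width: 0.0447
time: 17.3
tool_pos: [0.5217, 0.0226, 0.1489]
ee_rot: [-3.141, 0.003, 0.32]
wrist_force: [0.6, 0.2, -1.0]
width: 0.0444
tool case [-0.03023848 -0.06035842] 0.14933150704450254 [-1.79981088e+02  1.39942140e-01  1.82375805e+01] 0.04440934847951929
cap 4742 [-0.02982494 -0.05698121] 0.20843972165118768
[-0.   0.1 -0.1] [ 3.  2. -6.]
[-0.   0.1 -0.1] [  4.   2. 137.]
```

View pics/w8.png

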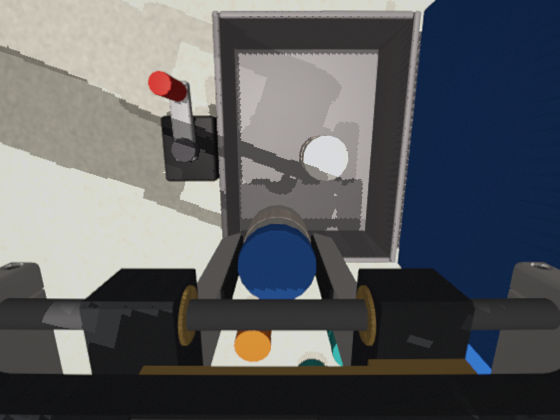

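The wrist view shows the blue tin held upright (cap at 277,262), just inside the −y end of the case, and the inner tin at (325,158). There is clearance on all sides, so I lower it.

```bash
python3 -m jog '[[[0,0,0],[3,6,0],0.6],[[0,0,0],[3,6,30],0.6],[[0,0,0],[3,6,65],0.6],[[0,0,0],[3,6,95],0.6],[[0,0,0],[3,6,115],0.6]]'
python3 -m jog '[[[0,0,0],[0,0,10],0.6],[[0,0,0],[0,0,16],0.6],[[0,0,0],[0,0,18],0.6],[[0,0,0],[0,0,18],0.6]]'
python3 -m jog '[[[0,0,0],[0,0,3],0.6],[[0,0,0],[0,0,3],0.6]]'
```

```text
time: 17.85
tool_pos: [0.5265, 0.016, 0.033]
ee_rot: [-3.141, 0.003, 0.316]
wrist_force: [-1.0, 0.4, -1.7]
width: 0.0443
time: 18.25
tool_pos: [0.5286, 0.0174, 0.019]
ee_rot: [3.141, -0.002, 0.318]
wrist_force: [-0.7, -0.1, -1.0]
width: 0.0443
time: 18.45
tool_pos: [0.5282, 0.0178, 0.0157]
ee_rot: [3.141, -0.002, 0.319]
wrist_force: [0.0, 0.3, -2.0]
width: 0.0444
```

```bash
python3 -m jog '[[[0,0,0],[0,0,3],0.6],[[0,0,0],[0,0,3],0.6]]'
python3 -m jog '[[[0,0,0],[0,0,2],0.6],[[0,0,0],[0,0,2],0.6]]'
```

```text
time: 18.65
tool_pos: [0.5275, 0.0179, 0.0119]
ee_rot: [3.142, -0.001, 0.319]
wrist_force: [-0.2, 0.3, -0.6]
width: 0.0442
time: 18.85
tool_pos: [0.5275, 0.0179, 0.0098]
ee_rot: [-3.141, -0.0, 0.319]
wrist_force: [-0.1, -0.0, -1.1]
width: 0.0446
```

```bash
python3 -m jog '[[[0,0,0],[0,0,2],0.6],[[0,0,0],[0,0,2],0.6],[[0,0,0],[0,0,2],0.6]]'
python3 -m jog '[[[0,0,0],[0,0,0],0.35],[[0,0,0],[0,0,0],0.35],[[0,0,0],[0,0,0],0.35],[[0,0,0],[0,0,0],0.35],[[0,0,0],[0,0,0],0.35]]'
```

```text
time: 19.15
tool_pos: [0.5278, 0.0178, 0.0096]
ee_rot: [3.141, -0.001, 0.319]
wrist_force: [-2.4, -0.2, 4.8]
width: 0.0445
time: 19.65
tool_pos: [0.5278, 0.0178, 0.0096]
ee_rot: [3.141, -0.001, 0.319]
wrist_force: [-3.0, -0.1, 5.1]
width: 0.0442
```

The tin is on the floor (5 N). I release it and withdraw straight up.

```bash
python3 -m jog '[[[0,0,0],[0,0,-1],-0.25],[[0,0,0],[0,0,-1],-0.25],[[0,0,0],[0,0,-1],-0.25],[[0,0,0],[0,0,-1],-0.25],[[0,0,0],[0,0,-1],-0.25]]'
python3 -m jog '[[[0,0,0],[0,0,-10],-0.25],[[0,0,0],[0,0,-45],-0.25],[[0,0,0],[0,0,-90],-0.25],[[0,0,0],[0,0,-140],-0.25],[[0,0,0],[0,0,-180],-0.25]]'
python3 -m jog '[[[0,0,0],[0,0,-10],-0.25],[[0,0,0],[0,0,-10],-0.25]]'
python3 - <<'E'
from h import *
im,d,p,rays,o=cloud("wrist");save("w9",im)
cx=(p[...,:2]-C)@np.c_[E1,F1];z=p[...,2];ob=robot.get_obs()
m=(abs(cx[...,0])<.076)&(abs(cx[...,1])<.102)&(abs(z-.07)<.008)
k,l,s,ce=cv2.connectedComponentsWithStats(m.astype(np.uint8))
for i in range(1,k):
    if s[i,4]>100:
        q=cx[l==i];print(s[i,4],q.mean(0).round(4),(q.max(0)-q.min(0)).round(4),z[l==i].mean(),im[l==i].mean(0).round())
print((ob["tool_pos"][:2]-C)@np.c_[E1,F1],ob["tool_pos"],ob["width"])
E
```

```text
time: 20.15
tool_pos: [0.5277, 0.0179, 0.0089]
ee_rot: [-3.142, -0.001, 0.319]
wrist_force: [-0.6, -0.3, 0.2]
width: 0.0586
time: 20.65
tool_pos: [0.5281, 0.0178, 0.1931]
ee_rot: [3.14, -0.004, 0.319]
wrist_force: [1.0, -0.7, -0.1]
width: 0.0591
time: 20.85
tool_pos: [0.5289, 0.0177, 0.2019]
ee_rot: [3.139, -0.006, 0.319]
wrist_force: [-0.9, -0.2, -0.7]
width: 0.0584
1186 [ 0.0172 -0.0088] [0.044  0.0432] 0.06902800096094186 [211. 212. 213.]
1059 [-0.0258 -0.0656] [0.0435 0.0436] 0.06901640416783487 [ 42.  82. 139.]
[-0.02620782 -0.06599933] [0.52764092 0.0178095  0.1992248 ] 0.05909753311416992
```

View pics/w9.png

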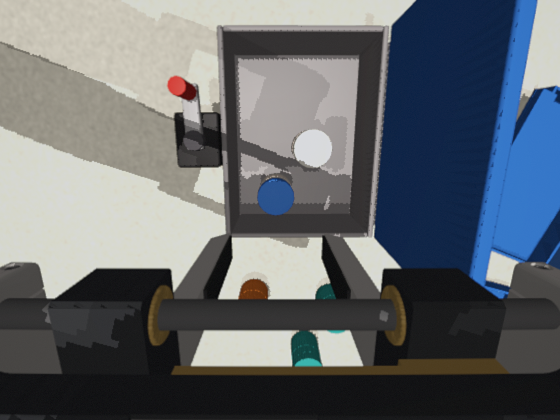

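Both tins stand upright in the case: blue cap at (276,196), white cap at (313,148), and both tops at z≈0.069. Next I shut the fingers, go over and behind the lid, and measure the shut-finger tip offset on the way.

Run:
```python
from h import *
p0=robot.get_obs()["tool_pos"]
S=[(W(-.03,-.066,.25),down(10)),(W(-.02,-.06,.30),down(2)),(W(0,-.05,.33),down(-6)),(W(.04,-.03,.33),down(-14)),(W(.08,-.01,.33),down(-22))]
path(S);print()
T=[(W(.11,0,.33),down(-30)),(W(.14,0,.33),down(-38)),(W(.15,0,.33),down(-46)),(W(.15,0,.33),down(-54)),(W(.15,0,.33),down(-62))]
for a in T: print(*rel(*a,*S[-1]))
```

```text
[ 0.  -0.1  8.3] [ -4.   0. -51.]
[ 0.  -0.1 16.3] [   6.   -6. -101.]
[ 0.  -0.1 24.3] [  26.  -16. -131.]
[-0.  -0.1 32.3] [  66.  -36. -131.]
[-0.  -0.1 40.3] [ 106.  -56. -131.]

[-0. -0.  8.] [ 16. -27.  -0.]
[ 0. -0. 16.] [ 39. -46.  -0.]
[ 0. -0. 24.] [ 47. -53.  -0.]
[ 0. -0. 32.] [ 47. -53.  -0.]
[-0. -0. 40.] [ 47. -53.  -0.]
```

```bash
python3 -m jog '[[[0,0,8],[-4,0,-50],1],[[0,0,16],[6,-6,-98],1],[[0,0,24],[26,-16,-131],1],[[0,0,32],[66,-36,-131],1],[[0,0,40],[106,-56,-131],1]]'
python3 -m jog '[[[0,0,8],[16,-27,0],1],[[0,0,16],[39,-46,0],1],[[0,0,24],[47,-53,0],1],[[0,0,32],[47,-53,0],1],[[0,0,40],[47,-53,0],1]]'
python3 -m jog '[[[0,0,8],[0,0,0],1],[[0,0,10],[0,0,0],1]]'
python3 - <<'E'
from h import *
im,d,p,rays,o=cloud("wrist");ob=robot.get_obs();t=ob["tool_pos"];r=R.from_euler("xyz",ob["ee_rot"])
print("tool case",(t[:2]-C)@np.c_[E1,F1],t[2],np.rad2deg(ob["ee_rot"]),ob["width"],ob["joint_positions"].round(2))
L=r.inv().apply((p-t).reshape(-1,3)).reshape(p.shape)
f=(abs(L[...,1])<.03)&(abs(L[...,0])<.03)&(L[...,2]<.01)
k=L[f][:,2].argsort()[-40:];print("tip local",L[f][k].mean(0).round(4))
E
```

```text
time: 21.4
tool_pos: [0.6114, 0.1047, 0.3295]
ee_rot: [3.142, -0.0, -0.387]
wrist_force: [0.3, -0.1, -0.4]
width: 0.0221
time: 21.9
tool_pos: [0.674, 0.1362, 0.325]
ee_rot: [3.135, 0.003, -1.083]
wrist_force: [0.5, -0.2, 0.1]
width: 0.0005
time: 22.1
tool_pos: [0.6736, 0.136, 0.326]
ee_rot: [3.135, 0.001, -1.255]
wrist_force: [0.1, -0.4, 0.0]
width: 0.0004
tool case [0.14940774 0.00035104] 0.3260685959240508 [ 1.79659091e+02  6.95602379e-02 -7.18914734e+01] 0.00046857569219530123 [0.12 0.46 0.6  0.   2.08 1.37]
tip local [-0.0007 -0.0093 -0.0327]
```

The tips are at tool z + 31 mm when shut. I'll lower behind the lid and work out the closing arc.

```bash
python3 -m jog '[[[0,0,0],[0,0,45],1],[[0,0,0],[0,0,90],1],[[0,0,0],[0,0,115],1],[[0,0,0],[0,0,119],1]]'
python3 - <<'E'
from h import *
def f(t): return W(.085-.15*np.cos(t)+.01*np.sin(t)+.008,0,.0955+.15*np.sin(t)+.01*np.cos(t)-.031),down(-71.7)
A=[1.5,1.38,1.22,1.06,.9];B=[.75,.6,.46,.34,.24];D=[.16,.1,.05,.02,0]
path([f(t) for t in A]);print()
for t in B: print(*rel(*f(t),*f(.9)))
print()
for t in D: print(*rel(*f(t),*f(.24)))
E
```

```text
time: 22.55
tool_pos: [0.6705, 0.1356, 0.2024]
ee_rot: [3.128, 0.003, -1.252]
wrist_force: [-0.3, 0.5, -0.3]
width: 0.0005
[ 0.8  0.2 -0. ] [  1.  54. -12.]
[ 0.8  0.2 -0. ] [  1.  72. -10.]
[ 0.8  0.2 -0. ] [ 1. 96. -5.]
[ 0.8  0.2 -0. ] [  1. 118.   4.]
[ 0.8  0.2 -0. ] [  1. 139.  16.]

[0. 0. 0.] [ 0. 18. 14.]
[0. 0. 0.] [ 0. 33. 31.]
[0. 0. 0.] [ 0. 45. 48.]
[0. 0. 0.] [ 0. 53. 64.]
[0. 0. 0.] [ 0. 58. 78.]

[0. 0. 0.] [-0.  3. 12.]
[0. 0. 0.] [-0.  5. 20.]
[0. 0. 0.] [-0.  6. 28.]
[0. 0. 0.] [-0.  6. 32.]
[0. 0. 0.] [ 0.  7. 35.]
```

```bash
python3 -m jog '[[[0,0,0],[1,40,-8],1],[[0,0,0],[1,60,-10],1],[[0,0,0],[1,85,-7],1],[[0,0,0],[1,110,2],1],[[0,0,0],[1,139,16],1]]'
python3 -m jog '[[[0,0,0],[0,18,14],1],[[0,0,0],[0,33,31],1],[[0,0,0],[0,45,48],1],[[0,0,0],[0,53,64],1],[[0,0,0],[0,58,78],1]]'
python3 -m jog '[[[0,0,0],[0,3,12],1],[[0,0,0],[0,5,20],1],[[0,0,0],[0,6,28],1],[[0,0,0],[0,6,32],1],[[0,0,0],[0,6,32],1]]'
python3 -m jog '[[[0,0,0],[0,0,3],1],[[0,0,0],[0,0,3],1]]'
python3 -m jog '[[[0,0,0],[0,0,3],1],[[0,0,0],[0,0,3],1]]'
python3 - <<'E'
from h import *
im,d,p,rays,o=cloud("side");save("side6",im);ob=robot.get_obs()
print((ob["tool_pos"][:2]-C)@np.c_[E1,F1],ob["tool_pos"][2])
H,S,V=cv2.split(cv2.cvtColor(im,cv2.COLOR_RGB2HSV));cx=(p[...,:2]-C)@np.c_[E1,F1]
m=(H>100)&(H<125)&(S>130)&(abs(cx[...,0])<.083)&(abs(cx[...,1])<.105)&(p[...,2]>.09)
k=np.polyfit(cx[m][:,0],p[m][:,2],1);print(m.sum(),"lid angle",-np.arctan(k[0]),"z mid",k[1])
E
```

```text
time: 23.05
tool_pos: [0.5436, 0.0917, 0.1976]
ee_rot: [-3.134, -0.001, -1.251]
wrist_force: [2.3, 0.4, 0.1]
width: 0.0003
time: 23.55
tool_pos: [0.4872, 0.0731, 0.1178]
ee_rot: [-3.14, -0.001, -1.252]
wrist_force: [-0.2, -0.2, 1.6]
width: 0.0005
time: 24.05
tool_pos: [0.4816, 0.0716, 0.0845]
ee_rot: [-3.141, 0.0, -1.252]
wrist_force: [-0.6, -0.1, -0.1]
width: 0.0007
time: 24.25
tool_pos: [0.482, 0.0716, 0.0821]
ee_rot: [-3.14, -0.0, -1.252]
wrist_force: [0.6, 0.2, 0.5]
width: 0.0004
time: 24.45
tool_pos: [0.4818, 0.0715, 0.0789]
ee_rot: [-3.141, -0.0, -1.252]
wrist_force: [0.3, 0.6, 0.7]
width: 0.0003
[-0.05297206 -0.00055362] 0.07896577473649108
1657 lid angle 0.03177810374543168 z mid 0.10799502086303377
```

```bash
python3 -m jog '[[[0,0,0],[0,0,3],1],[[0,0,0],[0,0,3],1]]'
python3 -m jog '[[[0,0,0],[0,0,2],1],[[0,0,0],[0,0,2],1]]'
python3 -m jog '[[[0,0,0],[0,0,2],1],[[0,0,0],[0,0,2],1]]'
python3 - <<'E'
from h import *
im,d,p,rays,o=cloud("side");ob=robot.get_obs()
H,S,V=cv2.split(cv2.cvtColor(im,cv2.COLOR_RGB2HSV));cx=(p[...,:2]-C)@np.c_[E1,F1]
m=(H>100)&(H<125)&(S>130)&(abs(cx[...,0])<.083)&(abs(cx[...,1])<.105)&(p[...,2]>.09)
k=np.polyfit(cx[m][:,0],p[m][:,2],1);print(m.sum(),"lid angle",-np.arctan(k[0]),"z mid",k[1],ob["wrist_force"])
E
```

```text
time: 24.7
tool_pos: [0.4815, 0.0715, 0.0757]
ee_rot: [-3.141, -0.0, -1.252]
wrist_force: [0.3, 0.4, 0.9]
width: 0.0007
time: 24.9
tool_pos: [0.4817, 0.0715, 0.0749]
ee_rot: [-3.14, -0.0, -1.252]
wrist_force: [-1.4, -1.0, 5.1]
width: 0.0004
time: 25.1
tool_pos: [0.4817, 0.0715, 0.0747]
ee_rot: [-3.14, -0.001, -1.252]
wrist_force: [-5.7, -0.6, 11.9]
width: 0.0002
1677 lid angle 0.0016806531377438398 z mid 0.10541015391830587 [-4.99184096  0.23914975 11.99357226]
```

The lid is shut (≈0.002 rad, 12 N on it). Now I go back to the post at case (−102, 45) mm.

Run:
```python
from h import *
z=.168
S=[(W(-.053,0,.12),down(-71.7)),(W(-.053,0,z),down(-64)),(W(-.07,.015,z),down(-56)),(W(-.09,.03,z),down(-48)),(W(-.102,.045,z),down(-40))]
path(S);print()
for y in(-32,-24,-16,-8,0): print(*rel(W(-.102,.045,z),down(y),*S[-1]))
```

```text
[-0.1 -0.  -0. ] [ -1.  -0. -45.]
[-0.1 -0.  -7.7] [ -1.  -0. -93.]
[ -0.1  -0.  -15.7] [-16.  17. -93.]
[ -0.1  -0.1 -23.7] [-31.  37. -93.]
[ -0.1  -0.1 -31.7] [-46.  49. -93.]

[-0.  0. -8.] [0. 0. 0.]
[ -0.   0. -16.] [0. 0. 0.]
[  0.   0. -24.] [0. 0. 0.]
[ -0.   0. -32.] [0. 0. 0.]
[  0.   0. -40.] [0. 0. 0.]
```

```bash
python3 -m jog '[[[0,0,0],[0,0,-45],1],[[0,0,-7.7],[-1,0,-93],0.45],[[0,0,-15.7],[-16,17,-93],0.45],[[0,0,-23.7],[-31,37,-93],0.45],[[0,0,-31.7],[-46,49,-93],0.45]]'
python3 -m jog '[[[0,0,-8],[0,0,0],0.45],[[0,0,-16],[0,0,0],0.45],[[0,0,-24],[0,0,0],0.45],[[0,0,-32],[0,0,0],0.45],[[0,0,-40],[0,0,0],0.45]]'
python3 -m jog '[[[0,0,-8],[0,0,0],0.45],[[0,0,-8],[0,0,0],0.45],[[0,0,-8],[0,0,0],0.45]]'
python3 -c "
from h import *
latch()"
```

```text
time: 25.65
tool_pos: [0.4198, 0.1, 0.1652]
ee_rot: [-3.14, -0.001, -0.694]
wrist_force: [-1.4, -0.3, -1.4]
width: 0.0252
time: 26.15
tool_pos: [0.4205, 0.0999, 0.1646]
ee_rot: [-3.141, -0.001, 0.005]
wrist_force: [0.5, 0.4, 0.1]
width: 0.0257
time: 26.45
tool_pos: [0.4205, 0.0998, 0.1648]
ee_rot: [-3.141, -0.001, 0.136]
wrist_force: [0.4, -0.2, 0.6]
width: 0.0257
290 post case [-0.1081  0.0466] angle 1.573 tool case [-0.1021  0.0455] 0.1648 yaw 7.8 [0.3 0.7 0.9]
```

```bash
python3 -m jog '[[[0,0,0],[-5,1,0],0.45],[[0,0,0],[-5,1,0],0.45],[[0,0,0],[-5,1,0],0.45]]'
python3 -c "
from h import *
im=latch();cv2.imwrite('pics/w10c.png',cv2.resize(im[170:320,200:360,::-1],None,fx=4,fy=4))"
```

```text
time: 26.8
tool_pos: [0.4157, 0.0981, 0.1651]
ee_rot: [-3.142, -0.001, 0.138]
wrist_force: [-0.5, 0.4, 0.7]
width: 0.0257
289 post case [-0.1081  0.0468] angle 1.574 tool case [-0.1072  0.0454] 0.1651 yaw 7.9 [ 0.4  0.2 -0.2]
```

View pics/w10c.png

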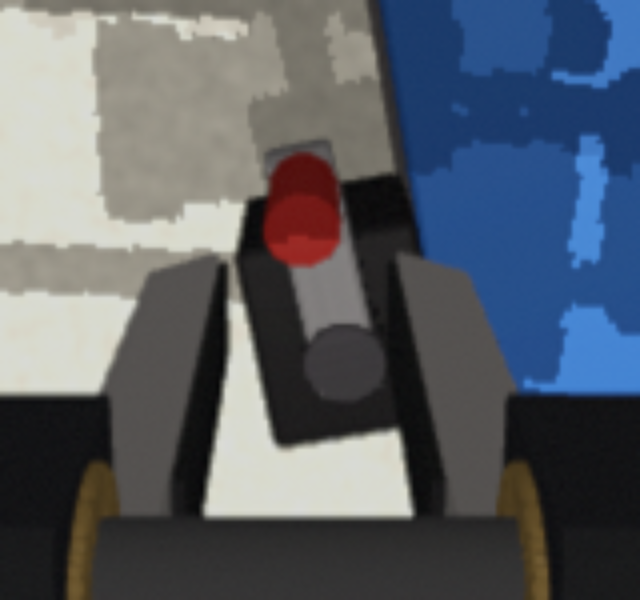

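The crop shows the post (275,225 in full-frame pixels) well between the fingers, with the lever at about 1.57 rad. I lower onto it and compute the return arc.

```bash
python3 -m jog '[[[0,0,0],[-1,1,20],0.45],[[0,0,0],[-1,1,40],0.45],[[0,0,0],[-1,1,55],0.45],[[0,0,0],[-1,1,65],0.45],[[0,0,0],[-1,1,67],0.45]]'
python3 - <<'E'
from h import *
ob=robot.get_obs();z=.098;print((ob["tool_pos"][:2]-C)@np.c_[E1,F1],ob["tool_pos"][2])
f=lambda a:(W(-.108+.045*np.cos(a),.045*np.sin(a),z),down(-71.7+np.rad2deg(max(a,0))))
A=[1.45,1.31,1.17,1.03,.89];B=[.75,.61,.47,.33,.19];D=[.08,0,-.06,-.1]
path([f(t) for t in A]);print()
for t in B: print(*rel(*f(t),*f(.89)))
print()
for t in D: print(*rel(*f(t),*f(.19)))
E
```

```text
time: 27.35
tool_pos: [0.4141, 0.0969, 0.0968]
ee_rot: [-3.141, 0.002, 0.139]
wrist_force: [0.6, 0.3, -0.1]
width: 0.0258
[-0.10912082  0.04476087] 0.0967530728783029
[-0.   0.1 -3.4] [ 6. -1. -1.]
[-0.   0.1  4.6] [13. -1. -1.]
[ 0.   0.1 12.6] [19. -0. -1.]
[ 0.   0.1 20.6] [25.  2. -1.]
[ 0.   0.1 28.7] [31.  4. -1.]

[-0. -0.  8.] [6. 0. 0.]
[ 0. -0. 16.] [12.  2.  0.]
[-0.  -0.  24.1] [18.  4.  0.]
[ 0.  -0.  32.1] [24.  7.  0.]
[ 0.  -0.  40.1] [29. 11.  0.]

[-0.  -0.   6.3] [5. 0. 0.]
[-0.  -0.  10.9] [8. 1. 0.]
[-0.  -0.  10.9] [11.  1.  0.]
[-0.  -0.  10.9] [13.  2.  0.]
```

```bash
python3 -m jog '[[[0,0,0],[6,-1,0],0.45],[[0,0,5],[13,-1,0],0.45],[[0,0,12.6],[19,0,0],0.45],[[0,0,20.6],[25,2,0],0.45],[[0,0,28.7],[31,4,0],0.45]]'
python3 -m jog '[[[0,0,8],[6,0,0],0.45],[[0,0,16],[12,2,0],0.45],[[0,0,24],[18,4,0],0.45],[[0,0,32],[24,7,0],0.45],[[0,0,40],[29,11,0],0.45]]'
python3 -c "
from h import *
latch()"
python3 -m jog '[[[0,0,6],[5,0,0],0.45],[[0,0,11],[8,1,0],0.45],[[0,0,11],[11,1,0],0.45],[[0,0,11],[13,2,0],0.45],[[0,0,11],[13,2,0],0.45]]'
python3 -c "
from h import *
latch()"
```

```text
time: 27.85
tool_pos: [0.4461, 0.0981, 0.0983]
ee_rot: [-3.141, 0.001, -0.367]
wrist_force: [-2.0, -0.1, -2.0]
width: 0.0255
time: 28.35
tool_pos: [0.4701, 0.0779, 0.0984]
ee_rot: [-3.14, 0.002, -1.065]
wrist_force: [-0.8, 2.1, -2.1]
width: 0.0258
559 post case [-0.0624  0.0147] angle 0.313 tool case [-0.0617  0.0077] 0.0986 yaw -61.3 [ 1.  -0.7 -1.1]
time: 28.9
tool_pos: [0.475, 0.0645, 0.0989]
ee_rot: [-3.139, -0.001, -1.25]
wrist_force: [0.3, 2.1, 0.7]
width: 0.026
555 post case [-0.0604  0.0006] angle 0.013 tool case [-0.0618 -0.0051] 0.0988 yaw -71.7 [0.3 2.5 0.7]
```

The lever is back at 0.01 rad. I centre the fingers clear of the post, rise straight up, move aside and check.

```bash
python3 -m jog '[[[0,0,0],[-3,0,0],0.45],[[0,0,0],[-5,0,0],0.35],[[0,0,0],[-5,0,0],0.35],[[0,0,0],[-5,0,-10],0.35],[[0,0,0],[-5,0,-25],0.35]]'
python3 -m jog '[[[0,0,0],[0,0,-25],0.35],[[0,0,0],[0,0,-65],0.35],[[0,0,0],[0,0,-110],0.35],[[0,0,0],[0,0,-150],0.35],[[0,0,0],[50,0,-150],0.35]]'
python3 -m jog '[[[0,0,0],[50,0,0],0.35],[[0,0,0],[100,20,0],0.35],[[0,0,0],[150,60,0],0.35],[[0,0,0],[200,100,0],0.35],[[0,0,0],[240,120,0],0.35]]'
python3 -m jog '[[[0,0,0],[0,0,0],0.35],[[0,0,0],[0,0,0],0.35]]'
python3 - <<'E'
from h import *
im,d,p,rays,o=cloud("top");save("topend",im);ob=robot.get_obs();print(ob["time"],ob["tool_pos"],ob["wrist_force"])
H,S,V=cv2.split(cv2.cvtColor(im,cv2.COLOR_RGB2HSV));cx=(p[...,:2]-C)@np.c_[E1,F1]
m=((H<6)|(H>174))&(S>140)&(np.hypot(cx[...,0]+.108,cx[...,1])<.07)
v,u=np.nonzero(m);q=onplane(rays,o,u.mean(),v.mean(),.1535);c=(q[:2]-C)@np.c_[E1,F1];print("post",m.sum(),c,"angle",np.arctan2(c[1],c[0]+.108))
m=(H>100)&(H<125)&(S>130)&(abs(cx[...,0])<.083)&(abs(cx[...,1])<.105)
k=np.polyfit(cx[m][:,0],p[m][:,2],1);print(m.sum(),"lid",-np.arctan(k[0]),k[1])
c0=np.load("c0.npz")["ti"].astype(int)
# shift check of bystanders: difference image in their boxes
for n,(x0,y0,x1,y1) in dict(white=(345,220,378,248),brass=(390,218,420,246),bowls=(115,150,185,245),cup=(138,255,166,282),spoon=(402,155,450,200)).items():
    print(n,np.abs(im[y0:y1,x0:x1].astype(int)-c0[y0:y1,x0:x1]).mean().round(1))
E
```

```text
time: 29.45
tool_pos: [0.4717, 0.0691, 0.1228]
ee_rot: [3.14, 0.0, -1.252]
wrist_force: [0.2, -0.1, 0.5]
width: 0.0305
time: 29.95
tool_pos: [0.4902, 0.0251, 0.2823]
ee_rot: [-3.126, -0.004, -1.243]
wrist_force: [1.2, 1.0, 0.7]
width: 0.0307
time: 30.45
tool_pos: [0.4541, -0.2202, 0.2742]
ee_rot: [-3.14, -0.001, -1.252]
wrist_force: [0.6, -0.2, -0.0]
width: 0.0303
time: 30.65
tool_pos: [0.4548, -0.2194, 0.2734]
ee_rot: [-3.141, 0.0, -1.255]
wrist_force: [0.0, 0.2, 0.9]
width: 0.0304
30.7 [ 0.45525371 -0.21829938  0.27354072] [ 0.06562374 -0.38714514  0.29533947]
post 20 [-0.06159989  0.00030115] angle 0.006490288396684459
3646 lid -0.00029671106697608295 0.10505706504586512
white 81.8
brass 63.7
bowls 6.6
cup 6.2
spoon 12.7
```

View pics/topend.png

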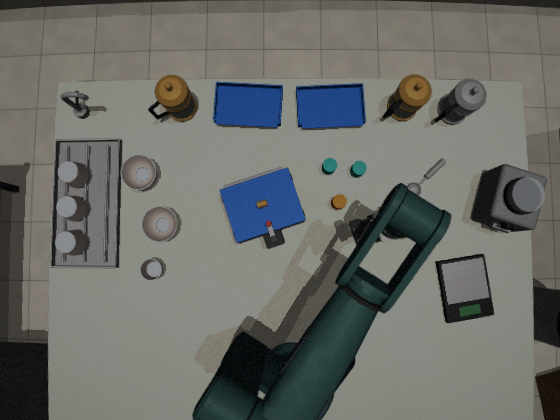

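The final top view shows the lid shut and the lever straight across it (post at 269,223). The bowls, cup, spoon and orange tin are where they were. The white and brass tins are only hidden behind the arm. I'm handing in.

```bash
python3 -c "
from bench import close_job
print(close_job())"
```

```text
the job is handed in; nothing more can be done
None
```

The job is handed in, after about 31 s of the 72 s allowed; no verdict was reported. The blue-capped tin is in the case, the lid is shut and the lever is back across it.

**What I did:**
- The lever swung free to positive angles only; I turned it to about 1.44 rad.
- I lifted the lid by its knob, then pushed its free edge up to about 1.55 rad.
- I stood the blue tin at case (−26, −66) mm and let go. I closed the lid from behind and swung the lever back.

**Last checks:**
- **Lid:** about 0.000 rad in the final top view; it also took a 12 N press once down.
- **Lever:** about 0.006 rad.
- **Tins:** both stood upright after release, with their tops at about 69 mm. I could not see them again once the lid was shut.
- **Other things:** the bowls, cup and spoon looked unmoved. The white and brass tins were hidden by the arm in the last view, so I did not re-check them; no contact with them was felt.

**What disagreed:**
- The fingertips sit about 30 mm above the reported TCP. My first push on the lever therefore passed over the post without touching it, and I corrected for this from the camera depth.
- The lever had also moved from 1.44 to about 1.57 rad by the time I came back to it, probably nudged by the fingers as they rose. That was still clear of the lid, and I allowed for it.

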